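# Re-seat the screen selector box and switch it over

## Robot

A 6-joint arm with a two-finger parallel gripper is mounted at the origin on the work surface. World frame = base frame: x ahead of the robot, y to its left, z up, the work surface at z = 0. Lengths are in m, angles in rad, forces in N, time in s.
With the tool pointing down it reaches from about 0.25 to 0.725 m from the base axis. Payload 4 kg.
Tool frame: the origin (TCP) lies on the mounting face of the last link; the fingertips stand 173 mm ahead of it and the grasp point (between the pads) lies 155 mm ahead of it (manip.finger_overhang is the distance from the TCP to the fingertips, in m); x points along the fingers, y is the direction in which the jaws open and shut, and the axes are right-handed (so a half turn about x gives the same grasp; the last joint's range is limited). The gripper opens to 85 mm and grips with 20 to 120 N. Pads are 22 mm wide; open, the fingers measure 114 mm over their backs; the gripper's body (76 mm by 85 mm) begins 54 mm behind the grasp point. The pads swing forward as they close: fully open they stand 13 mm farther back than shut.
Start: joints at [0, 0.241, 0.005, 1.335, 0, 1.571], TCP at [0.5, 0, 0.405] pointing down, gripper open.
Joint ranges: [-2.72, 2.72], [-1.05, 1.87], [-1.09, 1.28], [-1.99, 2.15], [-1.42, 1.44], [-3.14, 3.14]. Speed limits (rad/s): [2.79, 2.79, 3.14, 3.14, 3.14, 3.14].

## Interface

Orientations are given as a unit quaternion [x, y, z, w].
In Python, from bench import manip, camera gives the robot as it stands. The module is installed in compiled form; this text tells all that it offers.
- The arm moves only by the tool jog_arm, never from a script. Its argument "increments" is a list of rows, each a list of 3 entries, a list of its own where there are three numbers: the turn, a rotation vector about the tool's x, y, z in rad, then the shift along the tool's x, y, z in cm, then the opening, from -1 (shut) to 1 (fully open). A call has 1 to 5 rows; each row shifts and turns the pose as measured when the row begins, along the tool's axes as they then stand; what a row does not reach is not made up. A row lasts 1/8 s, in which the tool goes at most 62.5 mm and 10.7 degrees, less where a joint would pass 70% of its speed; a pose out of reach is approached as far as the arm can. A call is refused whole if a number of a shift passes 6.25 or a number of a turn 0.188, either way. A call with a gripper value outside its range is refused whole. The fingers move at their own pace and stop on an object; the grip force is fixed at half the most. Time passes only in rows, so rows that do not move let the fingers close. It gives the time, the measured TCP pose, the force and the opening at its end, in the units of the state.
- manip.sense(): the state, without advancing time (a new reading comes with each control period).
- camera(name): name is "scene" or "side" or "wrist"; returns a dict with "img" (384x512x3 uint8, red, green, blue), "intrinsics" (3x3 intrinsics, pixels), "R" (3x3) and "t" (3): a world point X has camera coordinates R X + t; the wrist camera has in their place "hand_eye" (4x4, takes a point from camera to tool coordinates, whose origin is the TCP and whose axes are the tool frame's). Camera axes: x right, y down, z forward; pixel columns grow to the right and rows downward; lengths in m; the calibration is good to about 2 mm. A picture is of the moment at which its call begins: read the wrist's pose just before it. There is no depth.
- manip.job_done(): hands the job in, once; it reports no verdict.
The state is a dict: "time_s": time; "q": joint angles; "dq": joint speeds; "joint_torque": joint torques, N m; "ee_pos": TCP position; "eef_rot": TCP orientation; "wrist_force": force on the tool from outside, world axes, zero at the start; "torque": the same for the moment, N m; "gripper_width": opening from 0.0 (shut) to 1.0 (fully open).
Only numpy, scipy, OpenCV 4.12 (cv2) and the standard library are available. Lean on these libraries where they do the work, as an engineer would, in place of code of your own. Each camera call takes 0.05 s, during which the arm holds its last target.

## Task

Carry the grey selector box by its handle onto the black rubber mat and set it down centred and square, its sloping dial side at the edge with the white stripe. Then push the dial in and, keeping the box pressed down so that it does not twist or slide on the mat, turn it clockwise until its pointer is at the yellow mark, and let go. Leave the mug, mouse and screwdriver where they are.

Things in the scene. Friction and masses are not known exactly. Their poses are not given: they have to be found in the camera images.
- selector: Loose grey selector box, 0.34 kg, on four rubber feet: 160 long (x, -85 to +75), 124 wide (y), 79 high. Origin at its underside midway between the feet; own x runs from dial side to handle side, z up. The black dial face slopes 25 degrees, from 30 high at x -85 to 79 high at x +20; behind it the flat top. Starts on the bare desk left or right of the middle, the mat on the other side.
- box_mid (a point): Middle of the selector box, 50 mm above its underside (feet included), directly above the box's origin. Same axes as the box.
- handle (a point): Centre of the box's dark steel carrying bar: 16 thick (x), 96 long (y), 24 high, at x +47 of the box and 113 above its underside (22 free below the bar). Posts 10 wide under both ends, 84 apart. Same axes as the box. The box balances some 45 mm in front of the bar (-x): grip firmly, about 45 N.
- dial_grip (a point): On the dial's axis at mid-height of its bar grip; moves in with it, does not turn. Own z points out of the face (25 degrees from vertical, to the box's -x), x up the slope, y = box's y. Blue bar 56 long, 20 thick, 36 high, white line at pointer end, on a white skirt 68 across whose top is 18 below this point (face: 32 below). Fingers straddling the bar can push the skirt with their tips.
- dial (a joint): Dial angle (rad), growing clockwise seen facing it. At 0 the pointer is straight up the slope; at q it points along cos q x - sin q y of point dial_grip. White marks at -1.15, -0.6, -0.05, yellow mark at +0.5; stops at -1.3, 1.3. Starts left of the yellow mark. Needs 0.3 N m to turn, stays where left; unpressed, the light box turns along with it.
- plunger (a joint): How far the dial is pushed in along its axis (m): 0 out, 0.006 at the stop. Spring: 5 N to start, then 2.2 N per mm (18 N at the stop); springs back when released. Push with 13 to 20 N (4 mm or more) while turning; that holds the box still.
- mat_top (a point): Centre of the upper side of the black rubber mat, fixed to the desk: 190 (x) by 160 (y), 4 thick. The white stripe runs along its -x edge; the box's dial side belongs there, the box's x along the mat's x.
- mug: Blue mug, 80 wide, 90 high, on the desk: bystander. Origin under its centre.
- mouse: White computer mouse, 102 x 62 x 32: bystander. Origin under its centre.
- screwdriver: Screwdriver, 180 long, lying on the desk between box and mat: bystander.

How it is judged:
On the way, in this order (a step that is already met when the one before it is completed fails the run):
1. the box stands on the mat, centred and square, dial side at the white stripe, and is let go (horizontal distance between box_mid and mat_top below 0.025 m and angle between the x axis of box_mid and the x axis of mat_top, either way round below 0.15 rad and x of handle in the frame of mat_top above 0 m and angle between box_mid's own z axis and vertical below 0.05 rad and z of box_mid in the frame of mat_top between 0.045 and 0.053 m and contact force between the fingers and selector below 0.3 N), for 0.2 s.
2. the dial, pushed in at least 2 mm, is at the yellow mark (value of joint dial between 0.39 and 0.61 rad and value of joint plunger above 0.002 m), for 0.1 s.
At the end, for the whole second after the job is handed in: The box stands upright and still on the mat, its middle within 25 mm of the mat's centre, square to it within 0.15 rad, dial side at the white stripe; the dial within 0.11 rad of the yellow mark and sprung out again (horizontal distance between box_mid and mat_top below 0.025 m and angle between the x axis of box_mid and the x axis of mat_top, either way round below 0.15 rad and x of handle in the frame of mat_top above 0 m and angle between box_mid's own z axis and vertical below 0.05 rad and z of box_mid in the frame of mat_top between 0.045 and 0.053 m and value of joint dial between 0.39 and 0.61 rad and value of joint plunger below 0.0015 m and linear speed of selector below 0.02 m/s); the robot touches nothing.
It fails at once if the dial has been turned past -0.15 rad while the box is not in its place on the mat, or the box twists (over 0.2 rad) or slides (over 30 mm off centre) there (value of joint dial above -0.15 rad and (horizontal distance between box_mid and mat_top above 0.03 m or angle between the x axis of box_mid and the x axis of mat_top, either way round above 0.2 rad)).
It fails at once if a bystander is moved more than 20 mm (distance of any of mug, mouse, screwdriver from where it was at the start of the episode above 0.02 m).
It also fails if it takes over 54 s, if anything falls off the work surface, if the arm or the gripper's body presses on something with over 40 N, if the wrist force passes 120 N, or if a joint passes its speed limit or range.

## Working session

There is one attempt and no reset: what is moved stays moved. The work goes in short steps, Python scripts to look and compute and a tool call to move; the robot and the scene stay as the last step left them, time stands still between calls to the robot, and variables do not carry over. Pictures are saved under pics/ and viewed, and the job is handed in when it is done.

Besides the shell and the picture viewer there is one more tool, called as name(argument=value, ...), one argument or row to a line, values as JSON. jog_arm: Moves the arm, as the interface text tells. Its arguments: {"type":"object","properties":{"increments":{"type":"array"}},"required":["increments"]}

```bash
mkdir -p pics; python3 - <<'E'
from bench import manip, camera
import cv2
s=manip.sense(); print(s)
for n in ("scene","side","wrist"):
    c=camera(n); cv2.imwrite(f"pics/{n}0.png",c["img"][:,:,::-1]); print(n,{k:v for k,v in c.items() if k!="img"})
print(manip.finger_overhang)
E
```

```text
{'time_s': 0.0, 'q': array([-6.35699519e-06,  2.41425516e-01,  3.75400121e-03,  1.33522754e+00,
        1.60011406e-05,  1.57080544e+00]), 'dq': array([-0.00010443,  0.00123906,  0.0003808 , -0.00067025,  0.00010402,
        0.00070796]), 'joint_torque': array([ 5.50268451e-04, -3.72315860e+01,  2.52406776e+01,  1.67737965e-02,
        2.29149265e-05,  1.14679995e-05]), 'ee_pos': array([ 4.99735455e-01, -1.09506750e-06,  4.03817696e-01]), 'eef_rot': array([ 0.49948191,  0.50052553, -0.50052528,  0.49946617]), 'wrist_force': array([ 0.23694286, -0.59514357, -0.42178698]), 'torque': array([-0.00535719,  0.03986406, -0.01955195]), 'gripper_width': 0.9982935245043449}
scene {'intrinsics': array([[454.52700058,   0.        , 255.13499053],
       [  0.        , 454.52700058, 186.15290806],
       [  0.        ,   0.        ,   1.        ]]), 'R': array([[ 0.6999878 ,  0.71394013,  0.01750889],
       [ 0.48989268, -0.462191  , -0.73917836],
       [-0.51963664,  0.52599331, -0.6732821 ]]), 't': array([-0.41752475, -0.23612919,  1.25437465])}
side {'intrinsics': array([[450.85631114,   0. 
[... 168 characters left out ...]
0.00369573],
       [-0.13828707, -0.59324132, -0.79305827],
       [ 0.18594387,  0.77096041, -0.60913457]]), 't': array([-0.55543303,  0.18105217,  0.89377082])}
wrist {'intrinsics': array([[321.71091675,   0.        , 253.14509674],
       [  0.        , 321.71091675, 192.64803386],
       [  0.        ,   0.        ,   1.        ]]), 'hand_eye': array([[ 1.05186942e-03, -2.68381441e-01,  9.63312149e-01,
         3.01586618e-02],
       [ 9.99999440e-01,  3.96208224e-04, -9.81544656e-04,
         1.24804244e-03],
       [-1.18243826e-04,  9.63312641e-01,  2.68381708e-01,
        -6.91502714e-02],
       [ 0.00000000e+00,  0.00000000e+00,  0.00000000e+00,
         1.00000000e+00]])}
0.1734
```

View pics/scene0.png

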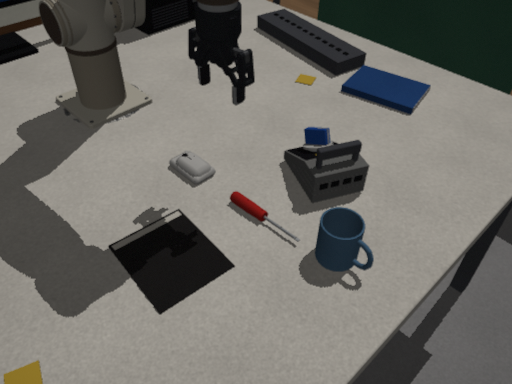

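View pics/side0.png

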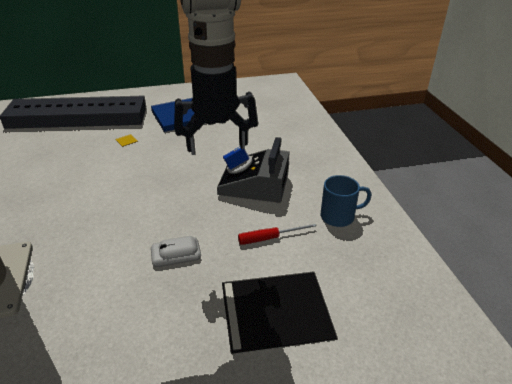

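View pics/wrist0.png

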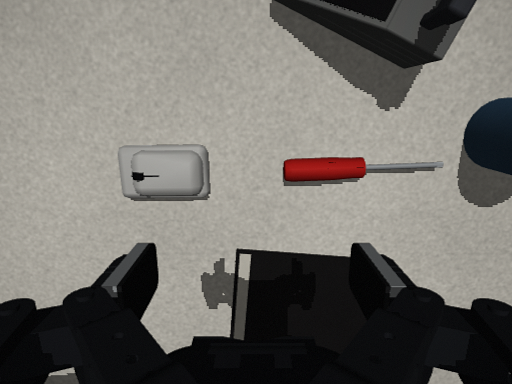

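The scene picture shows the box around (325,170), the mat around (172,258) with its stripe from (112,247) to (180,212), the mug at (340,240), the screwdriver from (232,195) to (298,240) and the mouse at (192,166). Next I'll zoom in.

```bash
cat > h.py <<'E'
import numpy as np, cv2
from bench import manip, camera
from scipy.spatial.transform import Rotation as Ro
def pose():
    s=manip.sense(); return Ro.from_quat(s["eef_rot"]).as_matrix(), np.array(s["ee_pos"]), s
def cam(n):
    R0,p,s=pose(); c=camera(n)
    if n=="wrist":
        H=c["hand_eye"]; Rw=R0@H[:3,:3]; tw=R0@H[:3,3]+p
        c["R"]=Rw.T; c["t"]=-Rw.T@tw
    return c
def ray(c,px,z):
    d=c["R"].T@np.linalg.inv(c["intrinsics"])@np.array([px[0],px[1],1.]); o=-c["R"].T@c["t"]
    return o+d*(z-o[2])/d[2]
def proj(c,X):
    X=np.atleast_2d(X); x=(c["R"]@X.T).T+c["t"]; u=(c["intrinsics"]@x.T).T; return u[:,:2]/u[:,2:]
def crop(c,fn,x0,y0,w,h,k=5):
    im=c["img"][y0:y0+h,x0:x0+w,::-1]; cv2.imwrite(fn,cv2.resize(im,None,fx=k,fy=k,interpolation=cv2.INTER_CUBIC))
E
python3 - <<'E'
from h import *
R,p,s=pose(); print(R.round(3))
c=cam("scene"); crop(c,"pics/s1.png",270,110,110,100,6); crop(c,"pics/s2.png",100,190,150,120,5)
c2=cam("side"); crop(c2,"pics/d1.png",205,130,100,80,7); crop(c2,"pics/d2.png",210,260,140,100,5)
for n,px in (("stripeL",(112,247)),("stripeR",(180,212)),("sd1",(232,195)),("sd2",(298,240)),("mouse",(192,170)),("mugbase",(338,265)),("boxbase",(320,195))): print(n,ray(c,px,0).round(3))
E
```

```text
[[-0.002  1.     0.   ]
 [ 0.     0.    -1.   ]
 [-1.    -0.002 -0.   ]]
stripeL [ 0.472 -0.262  0.   ]
stripeR [ 0.487 -0.111  0.   ]
sd1 [0.523 0.002 0.   ]
sd2 [0.707 0.01  0.   ]
mouse [ 0.398 -0.009  0.   ]
mugbase [ 0.799  0.018 -0.   ]
boxbase [0.654 0.141 0.   ]
```

View pics/s1.png

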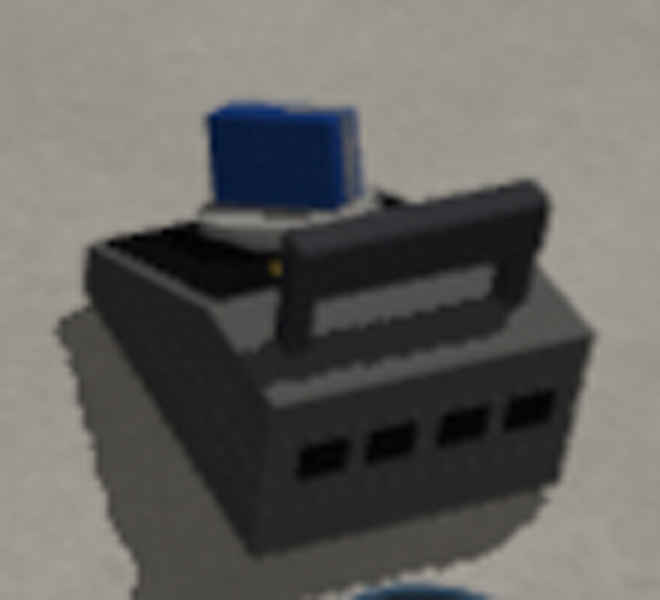

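View pics/s2.png

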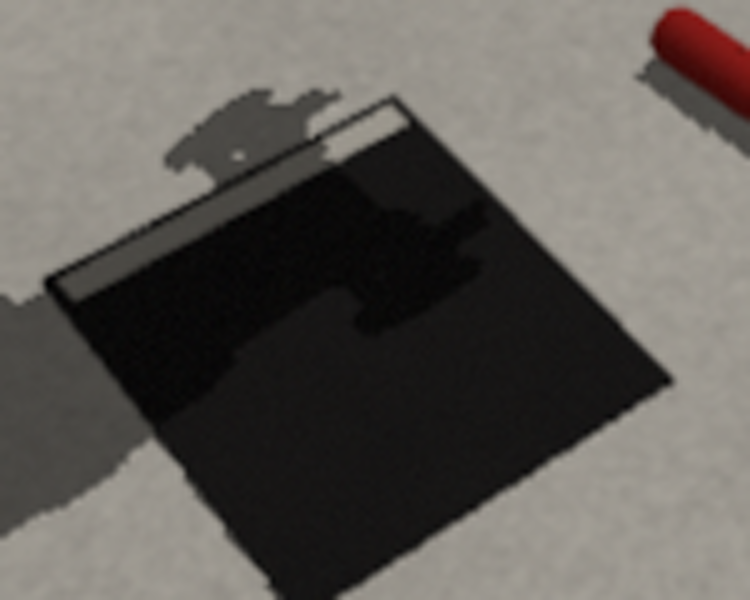

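View pics/d1.png

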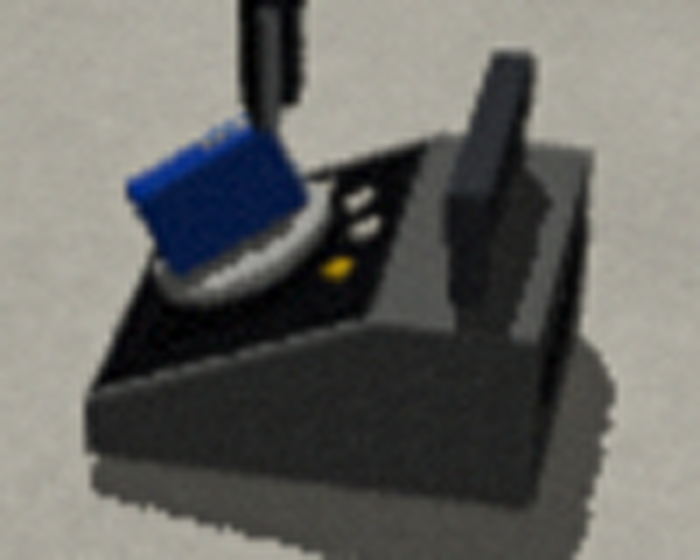

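View pics/d2.png

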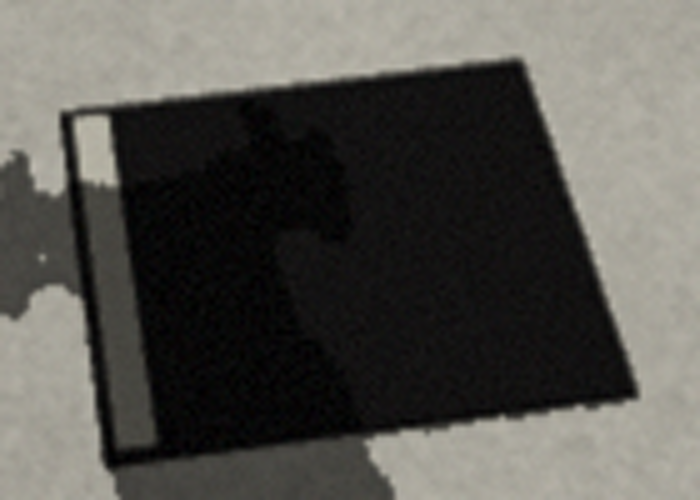

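```bash
cat > fit.py <<'E'
from h import *
from scipy.optimize import least_squares
def fit(obs,x0,z=0.):
    # obs list (cam, px, model)
    def f(v):
        c,s=np.cos(v[2]),np.sin(v[2]); r=[]
        for C,px,m in obs:
            X=np.array([v[0]+c*m[0]-s*m[1],v[1]+s*m[0]+c*m[1],z+m[2]]); r+=list(proj(C,X)[0]-px)
        return np.array(r)
    o=least_squares(f,x0,loss="soft_l1"); return o.x,o.fun.reshape(-1,2)
def cr(k,x0,y0): return lambda u,v:np.array([(u+.5)/k-.5+x0,(v+.5)/k-.5+y0])
E
python3 - <<'E'
from fit import *
S=cam("scene");D=cam("side")
a=cr(5,100,190);b=cr(5,210,260)
m=[(S,a(45,282),(-.095,-.08,0)),(S,a(396,97),(-.095,.08,0)),(S,a(672,380),(.095,.08,0)),
(D,b(63,112),(-.095,.08,0)),(D,b(523,60),(.095,.08,0)),(D,b(637,397),(.095,-.08,0)),(D,b(110,467),(-.095,-.08,0))]
v,r=fit(m,[.57,-.2,0],.004); print("mat",v.round(4)); print(r.round(1).tolist())
a=cr(6,270,110);b=cr(7,205,130); k=.001
P=[(S,a(268,405),(75,-62,79)),(S,a(595,335),(75,62,79)),(S,a(220,303),(20,-62,79)),(S,a(90,248),(-85,-62,30)),(S,a(288,240),(55,-48,125)),(S,a(545,190),(55,48,125)),
(D,b(90,392),(-85,-62,30)),(D,b(378,322),(20,-62,79)),(D,b(540,345),(75,-62,79)),(D,b(592,150),(75,62,79)),(D,b(432,137),(20,62,79)),(D,b(452,195),(39,-48,125)),(D,b(497,52),(39,48,125)),(D,b(533,58),(55,48,125))]
P=[(c,p,np.array(q)*k) for c,p,q in P]
v,r=fit(P,[.6,.15,0]); print("box",v.round(4)); print(r.round(1).tolist())
for sel in (S,D):
    w,_=fit([p for p in P if p[0] is sel],v); print(w.round(4))
E
```

```text
mat [ 0.5674 -0.1961 -0.0835]
[[-1.3, -0.7], [-0.2, -0.8], [0.5, -0.3], [0.1, 0.1], [0.9, 0.1], [1.3, -0.3], [-0.6, -0.1]]
box [ 0.6188  0.1911 -0.4435]
[[0.3, -0.3], [0.3, -0.7], [-2.6, 0.2], [-0.9, -1.4], [1.7, 1.9], [1.9, 1.4], [-1.3, 1.7], [-0.3, 0.6], [-0.2, 0.3], [0.2, 0.3], [1.8, -0.3], [-1.3, -0.0], [-0.6, -0.3], [0.7, -0.5]]
[ 0.6184  0.1914 -0.4547]
[ 0.6192  0.1915 -0.4326]
```

```bash
cat >> h.py <<'E'
def Rd(yaw,pitch=0.):
    # tool pointing down, jaw axis (tool y) along yaw; pitch: tilt about tool y
    x=np.array([0,0,-1.]); y=np.array([np.cos(yaw),np.sin(yaw),0]); 
    R=np.column_stack([x,y,np.cross(x,y)]); return R
def delta(p,R=None):
    R0,p0,s=pose(); 
    print("t",round(s["time_s"],2),"pos",p0.round(4),"jaw yaw",np.arctan2(R0[1,1],R0[0,1]).round(4),"w",round(s["gripper_width"],3),"F",s["wrist_force"].round(1),"T",s["torque"].round(2))
    print("shift cm",(R0.T@(np.array(p)-p0)*100).round(2))
    if R is not None: print("turn",Ro.from_matrix(R0.T@R).as_rotvec().round(3))
E
python3 - <<'E'
from h import *
S=cam("scene")
print("mug",ray(S,(341,222),.09))
delta((.661,.171,.348),Rd(-.4435))
E
```

```text
mug [0.77849631 0.03271804 0.09      ]
t 0.4 pos [0.5    0.     0.4046] jaw yaw 0.0 w 0.998 F [-1.4  0.1  0.1] T [-0.01 -0.06  0.02]
shift cm [  5.65  16.1  -17.1 ]
turn [0.444 0.    0.   ]
```

jog_arm(
  increments=[
    [[0.148,0,0],[0,0,0],0.3],
    [[0.148,0,0],[0,0,0],0.3],
    [[0.148,0,0],[0,0,0],0.3],
  ],
)

```text
time_s: 0.78
ee_pos: [0.4999, -0.0, 0.4045]
eef_rot: [-0.6, -0.374, 0.601, -0.373]
wrist_force: [-0.5, -1.0, 1.0]
gripper_width: 0.65
```

```bash
python3 -c "
from h import *
delta((.661,.171,.348),Rd(-.4435))"
```

```text
t 0.78 pos [ 0.4999 -0.      0.4045] jaw yaw -0.4581 w 0.65 F [-0.5 -1.   1. ] T [ 0.02 -0.01  0.01]
shift cm [  5.64   6.89 -22.46]
turn [-0.015  0.     0.   ]
```

jog_arm(
  increments=[
    [[-0.015,0,0],[0.3,1.5,-4.5],0.3],
    [[0,0,0],[0.3,1.5,-4.5],0.3],
    [[0,0,0],[0.4,1.5,-4.5],0.3],
    [[0,0,0],[0,1.2,-4.5],0.3],
    [[0,0,0],[0,1.2,-4.4],0.3],
  ],
)

```text
time_s: 1.4
ee_pos: [0.6623, 0.1737, 0.3951]
eef_rot: [0.599, 0.375, -0.599, 0.376]
wrist_force: [-0.2, -0.4, 0.1]
gripper_width: 0.649
```

```bash
python3 -c "
from h import *
delta((.661,.171,.348),Rd(-.4435))
c=cam('wrist');cv2.imwrite('pics/w1.png',cv2.resize(c['img'][:,:,::-1],None,fx=1.5,fy=1.5))
c=cam('scene');cv2.imwrite('pics/s3.png',cv2.resize(c['img'][:,:,::-1],None,fx=1.5,fy=1.5))"
```

```text
t 1.4 pos [0.6623 0.1737 0.3951] jaw yaw -0.4499 w 0.649 F [-0.2 -0.4  0.1] T [-0.01 -0.07  0.02]
shift cm [ 4.71 -0.01  0.29]
turn [-0.006  0.    -0.002]
```

View pics/w1.png

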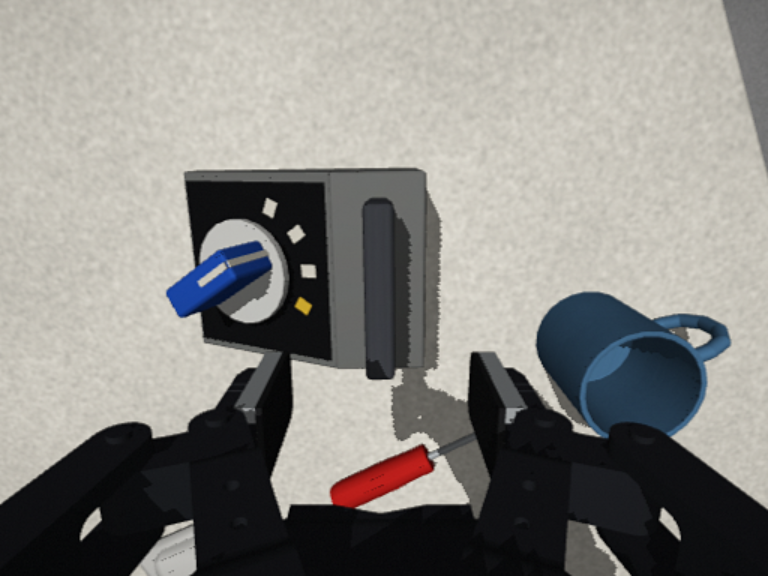

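The wrist picture shows the handle bar at columns 365–395 and rows 200–377. It also shows the dial with its pointer towards the upper right, near the second white mark, and clearance to the mug. I'll check the fit with these points.

```bash
python3 - <<'E'
from fit import *
W=cam("wrist"); b=cr(1.5,0,0)
P=[(b(424,171),(75,62,79)),(b(329,173),(20,62,79)),(b(185,173),(-85,62,30)),(b(436,368),(75,-62,79)),(b(338,366),(20,-62,79)),(b(203,340),(-85,-62,30)),
(b(365,200),(39,48,125)),(b(393,200),(55,48,125)),(b(366,378),(39,-48,125)),(b(394,378),(55,-48,125))]
P=[(W,p,np.array(q)*.001) for p,q in P]
v,r=fit(P,[.619,.191,-.44]); print(v.round(4)); print(r.round(1).tolist())
v=(v+np.array([.6188,.1911,-.4435]))/2 if 0 else v
h=np.array([v[0]+.047*np.cos(v[2]),v[1]+.047*np.sin(v[2])]); print("handle",h)
delta((h[0],h[1],.268),Rd(v[2]))
E
```

```text
[ 0.6204  0.1958 -0.4251]
[[1.6, -2.9], [0.4, -2.9], [-3.3, -2.1], [-7.1, -0.4], [0.7, 2.0], [-0.5, 2.0], [-3.0, 0.3], [0.4, -0.2], [0.1, 2.0], [1.3, 1.7]]
handle [0.66318328 0.1764234 ]
t 1.55 pos [0.6623 0.1744 0.3927] jaw yaw -0.4473 w 0.653 F [ 0.7  0.1 -0.6] T [-0.05  0.02  0.04]
shift cm [ 1.247e+01  1.000e-02 -2.500e-01]
turn [-0.022  0.002  0.001]
```

View pics/s3.png

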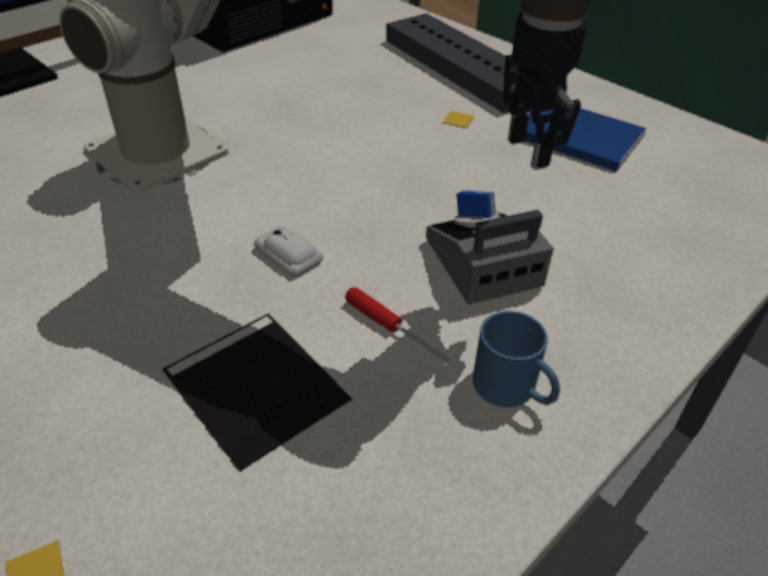

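jog_arm(
  increments=[
    [[-0.01,0,0],[4,0,0],0.3],
    [[0,0,0],[4,0,0],0.3],
    [[0,0,0],[2,0,0],0.3],
    [[0,0,0],[1,0,0],0.3],
  ],
)

```text
time_s: 2.05
ee_pos: [0.6607, 0.1708, 0.2832]
eef_rot: [0.597, 0.378, -0.597, 0.38]
wrist_force: [-0.1, 0.2, -0.0]
gripper_width: 0.653
```

```bash
python3 -c "
from h import *
delta((.662,.174,.268),Rd(-.437))
c=cam('wrist');cv2.imwrite('pics/w2.png',cv2.resize(c['img'][:,:,::-1],None,fx=1.5,fy=1.5))
c=cam('scene');crop(c,'pics/s4.png',280,60,120,100,6)"
```

```text
t 2.05 pos [0.6607 0.1708 0.2832] jaw yaw -0.4398 w 0.653 F [-0.1  0.2 -0. ] T [-0.01  0.04 -0.02]
shift cm [ 1.52 -0.02 -0.35]
turn [-0.003  0.001 -0.003]
```

View pics/w2.png

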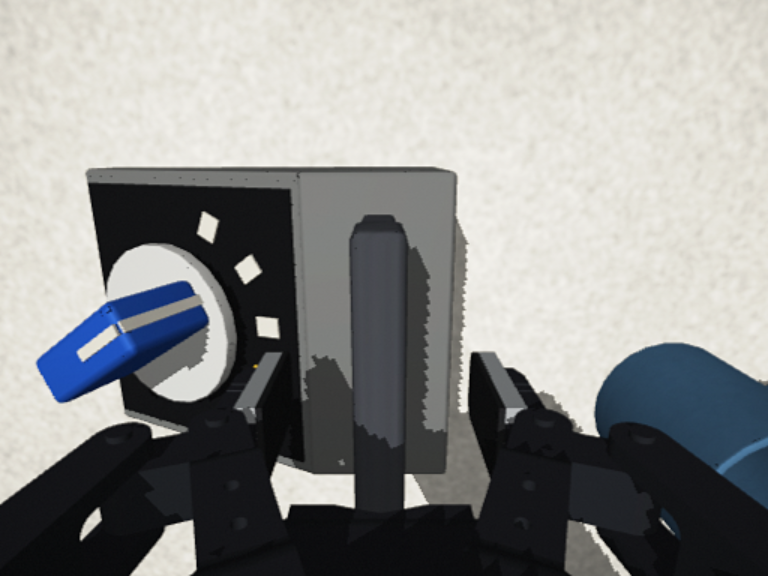

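View pics/s4.png

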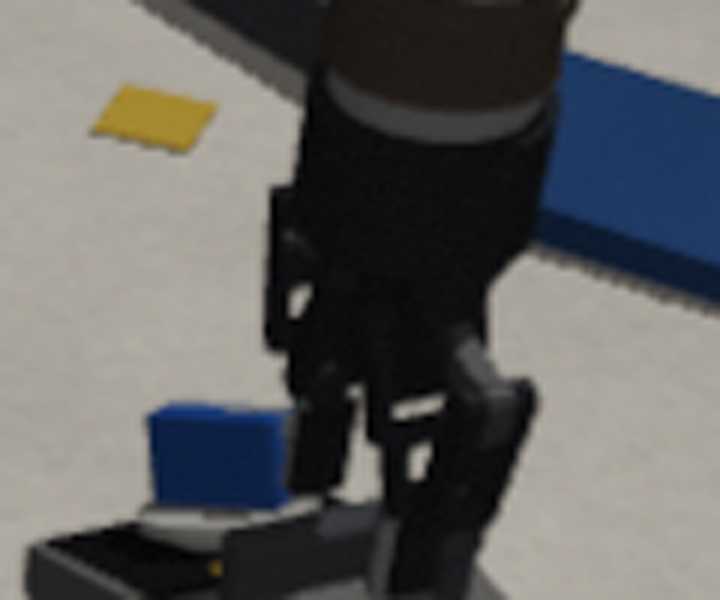

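The bar sits midway between the fingers (columns 350–408 against fingers at 265–490). I'll go down and close.

jog_arm(
  increments=[
    [[0,0,0],[1.0,0,-0.4],0.3],
    [[0,0,0],[0.6,0,0],0.3],
    [[0,0,0],[0,0,0],-1],
    [[0,0,0],[0,0,0],-1],
    [[0,0,0],[0,0,0],-1],
  ],
)

```text
time_s: 2.78
ee_pos: [0.6636, 0.1749, 0.2702]
eef_rot: [0.599, 0.377, -0.595, 0.381]
wrist_force: [-0.9, 0.5, -0.5]
gripper_width: 0.175
```

jog_arm(
  increments=[
    [[0,0,0],[0,0,0],-1],
    [[0,0,0],[0,0,0],-1],
  ],
)

```text
time_s: 3.02
ee_pos: [0.6635, 0.175, 0.2702]
eef_rot: [0.599, 0.377, -0.595, 0.381]
wrist_force: [-0.2, 0.3, -0.2]
gripper_width: 0.176
```

```bash
python3 -c "
from h import *
delta((.662,.174,.268),Rd(-.437))
c=cam('wrist');cv2.imwrite('pics/w3.png',cv2.resize(c['img'][:,:,::-1],None,fx=1.5,fy=1.5))"
```

```text
t 3.02 pos [0.6635 0.175  0.2702] jaw yaw -0.4397 w 0.176 F [-0.2  0.3 -0.2] T [-0.02  0.03 -0.03]
shift cm [ 0.22 -0.1   0.15]
turn [-0.003 -0.002 -0.007]
```

View pics/w3.png

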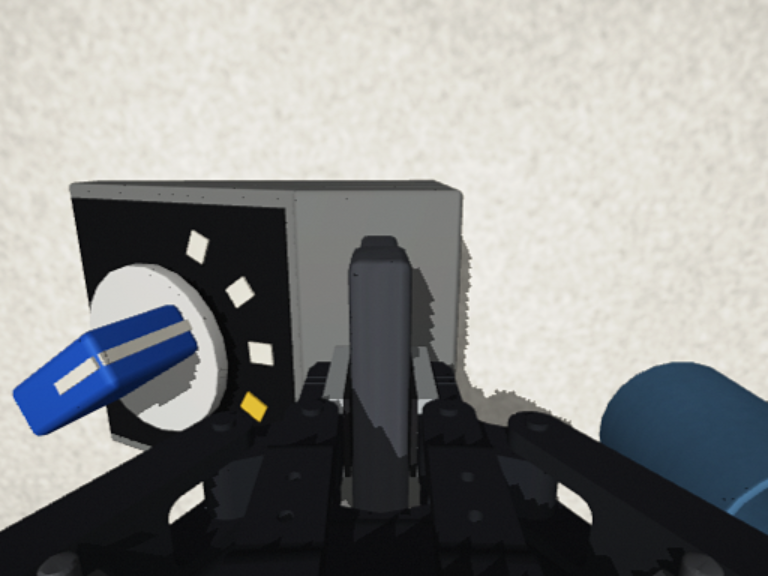

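The bar is gripped (width 0.176, about 15 mm). Now I'll lift.

jog_arm(
  increments=[
    [[0,0,0],[-0.5,0,0],-1],
    [[0,0,0],[-1.5,0,0],-1],
    [[0,0,0],[-2,0,0],-1],
    [[0,0,0],[-2,0,0],-1],
    [[0,0,0],[-1.5,0,0],-1],
  ],
)

```text
time_s: 3.7
ee_pos: [0.6626, 0.1746, 0.3465]
eef_rot: [0.597, 0.377, -0.597, 0.38]
wrist_force: [0.5, 0.2, -4.4]
gripper_width: 0.18
```

```bash
python3 -c "
from h import *
v=np.array([.5674,-.1961,-.0835])
h=v[:2]+.047*np.array([np.cos(v[2]),np.sin(v[2])]);print(h)
delta((h[0],h[1],.35),Rd(v[2]))
c=cam('side');crop(c,'pics/d5.png',190,80,150,120,5)"
```

```text
[ 0.61423625 -0.20001994]
t 3.7 pos [0.6626 0.1746 0.3465] jaw yaw -0.4401 w 0.18 F [ 0.5  0.2 -4.4] T [-0.06 -0.21 -0.01]
shift cm [-0.25 11.58 35.95]
turn [-0.357  0.002 -0.004]
```

View pics/d5.png

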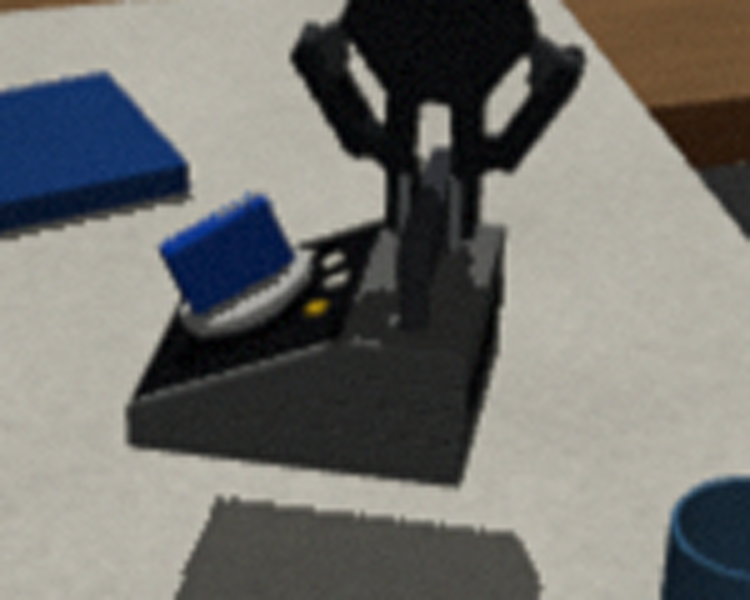

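The box is off the desk and level. I'll carry it towards the mat, pulling back from the mug first.

jog_arm(
  increments=[
    [[0,0,0],[0,-1.2,3.0],-1],
    [[-0.07,0,0],[0,1.4,4.0],-1],
    [[-0.07,0,0],[0,1.2,4.0],-1],
    [[-0.07,0,0],[0,0.9,4.0],-1],
    [[-0.07,0,0],[0,0.6,4.0],-1],
  ],
)

```text
time_s: 4.38
ee_pos: [0.6253, -0.0133, 0.35]
eef_rot: [0.537, 0.46, -0.532, 0.465]
wrist_force: [0.5, -0.9, -3.6]
gripper_width: 0.177
```

```bash
python3 -c "
from h import *
delta((.6142,-.2,.35),Rd(-.0835))"
```

```text
t 4.38 pos [ 0.6253 -0.0133  0.35  ] jaw yaw -0.1437 w 0.177 F [ 0.5 -0.9 -3.6] T [-0.05 -0.18 -0.  ]
shift cm [-0.    1.57 18.63]
turn [-0.06 -0.   -0.01]
```

jog_arm(
  increments=[
    [[-0.03,0,0],[0,0.4,4.5],-1],
    [[-0.03,0,0],[0,0.4,4.5],-1],
    [[0,0,0],[0,0.3,4.5],-1],
    [[0,0,0],[0,0.2,3.5],-1],
    [[0,0,0],[0,0,1.2],-1],
  ],
)

```text
time_s: 5.0
ee_pos: [0.6179, -0.2038, 0.3502]
eef_rot: [0.523, 0.476, -0.518, 0.481]
wrist_force: [0.5, 0.6, -3.7]
gripper_width: 0.173
```

jog_arm(
  increments=[
    [[0,0,0],[0,0,0],-1],
  ],
)

```text
time_s: 5.12
ee_pos: [0.6177, -0.2044, 0.35]
eef_rot: [0.524, 0.476, -0.518, 0.48]
wrist_force: [-0.3, 0.2, -4.3]
gripper_width: 0.177
```

```bash
python3 -c "
from h import *
delta((.6142,-.2,.35),Rd(-.0835))
c=cam('side');crop(c,'pics/d6.png',190,180,190,150,4)
c=cam('scene');crop(c,'pics/s6.png',80,120,190,180,4)
c=cam('wrist');cv2.imwrite('pics/w6.png',cv2.resize(c['img'][:,:,::-1],None,fx=1.5,fy=1.5))"
```

```text
t 5.12 pos [ 0.6177 -0.2044  0.35  ] jaw yaw -0.0857 w 0.177 F [-0.3  0.2 -4.3] T [ 0.1  -0.13  0.  ]
shift cm [-0.   -0.39 -0.4 ]
turn [-0.002 -0.002 -0.01 ]
```

View pics/d6.png

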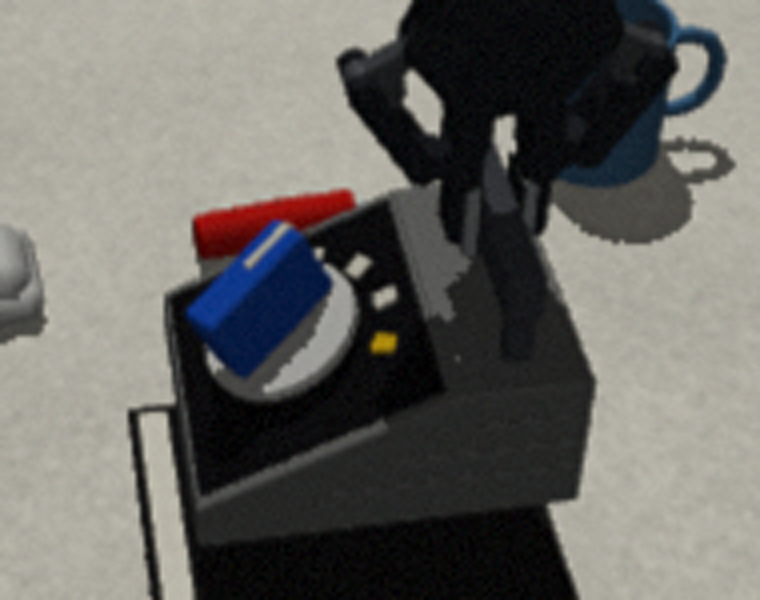

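View pics/s6.png

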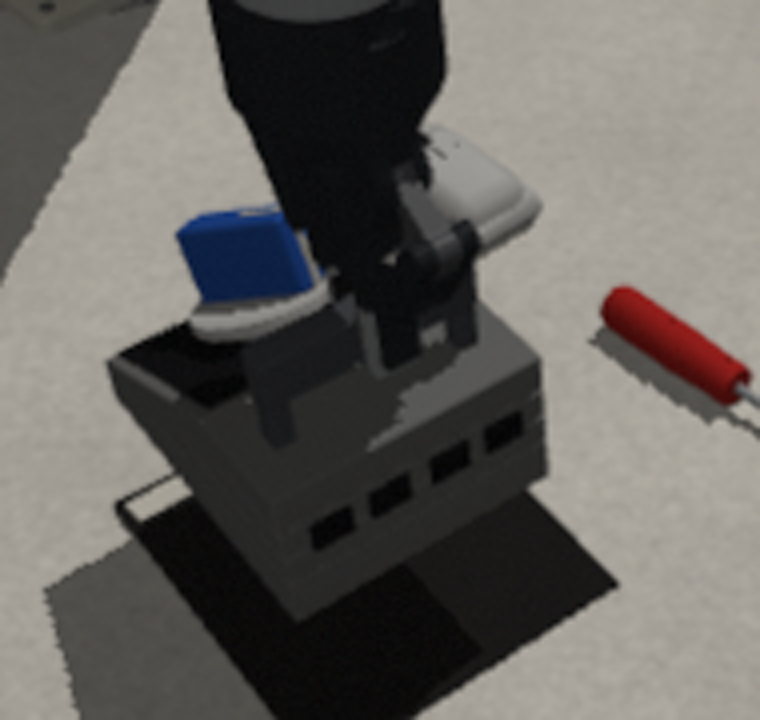

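View pics/w6.png

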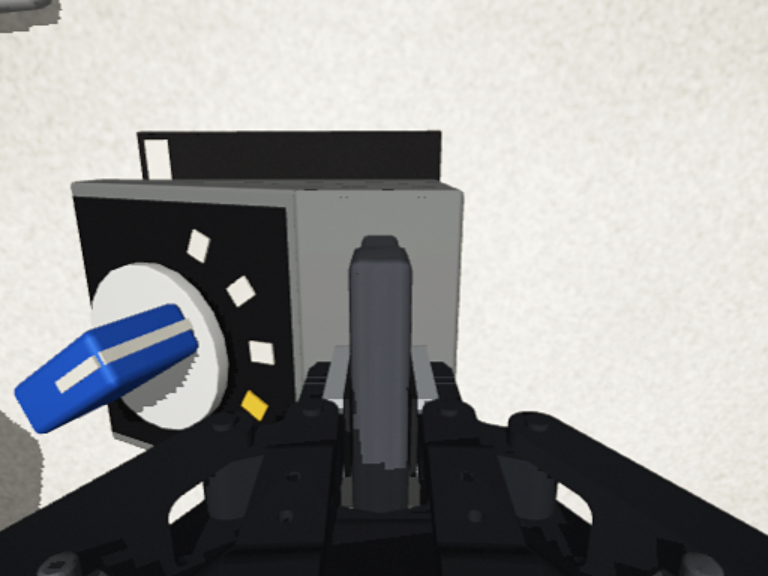

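```bash
python3 - <<'E'
from fit import *
S=cam("scene");D=cam("side");W=cam("wrist")
a=cr(4,80,120);b=cr(4,190,180);w=cr(1.5,0,0)
P=[(D,b(203,497),(-85,-62,30)),(D,b(443,390),(20,-62,79)),(D,b(592,383),(75,-62,79)),(D,b(390,195),(20,62,79)),(D,b(168,297),(-85,62,30)),
(S,a(280,490),(75,-62,79)),(S,a(540,357),(75,62,79)),(S,a(212,407),(20,-62,79)),(S,a(110,362),(-85,-62,30)),
(W,w(461,190),(75,62,79)),(W,w(295,190),(20,62,79)),(W,w(73,182),(-85,62,30))]
P=[(c,p,np.array(q)*.001) for c,p,q in P]
for sel in (P,P[:5],P[5:9],P[:9]):
  def f(v):
    o=[]
    for c,p,m in sel:
        X=Ro.from_euler("ZYX",[v[3],v[4],0]).as_matrix()@m+v[:3]; o+=list(proj(c,X)[0]-p)
    return o
  o=least_squares(f,[.57,-.2,.08,-.085,0],loss="soft_l1"); print(o.x.round(4)); print(np.array(o.fun).reshape(-1,2).round(1).tolist() if sel is P else "")
R,p,s=pose(); print(p, "expected origin", p[:2]-.047*R[:2,1])
E
```

```text
[ 0.5745 -0.2023  0.0778 -0.0842 -0.0255]
[[-1.5, 4.1], [4.0, 1.7], [1.0, -1.0], [0.8, -2.0], [-1.1, -0.7], [-1.5, 2.2], [1.5, -1.6], [-2.4, 2.3], [-0.5, -0.3], [0.0, 0.0], [-0.4, -0.3], [0.2, -0.6]]
[ 0.581  -0.1731  0.0463 -0.0801  0.0095]

[ 0.5551 -0.1914  0.0577 -0.07   -0.0169]

[ 0.5752 -0.1993  0.0756 -0.0973 -0.0426]

[ 0.61813908 -0.20242801  0.35032408] expected origin [ 0.57130095 -0.1985611 ]
```

jog_arm(
  increments=[
    [[0,0,0],[2.0,-0.5,-0.2],-1],
    [[0,0,0],[2.5,0,0],-1],
    [[0,0,0],[2.0,0,0],-1],
    [[0,0,0],[0.6,0,0],-1],
    [[0,0,0],[0.2,0,0],-1],
  ],
)

```text
time_s: 6.05
ee_pos: [0.6156, -0.1955, 0.2777]
eef_rot: [0.522, 0.477, -0.515, 0.484]
wrist_force: [-0.0, -0.2, -3.3]
gripper_width: 0.175
```

```bash
python3 -c "
from h import *
delta((.6142,-.2,.2742),Rd(-.0835))"
```

```text
t 6.05 pos [ 0.6156 -0.1955  0.2777] jaw yaw -0.0757 w 0.175 F [-0.  -0.2 -3.3] T [-0.01 -0.12  0.01]
shift cm [ 0.35 -0.11  0.46]
turn [ 0.008 -0.001 -0.014]
```

jog_arm(
  increments=[
    [[0.008,0,0],[0,-0.1,0.4],-1],
    [[0,0,0],[0.2,0,0],-1],
    [[0,0,0],[0.2,0,0],-1],
  ],
)

```text
time_s: 6.42
ee_pos: [0.6151, -0.1997, 0.2759]
eef_rot: [0.525, 0.474, -0.516, 0.483]
wrist_force: [0.1, 0.3, -3.9]
gripper_width: 0.179
```

```bash
python3 -c "
from h import *
delta((.6142,-.2,.2742),Rd(-.0835))"
```

```text
t 6.42 pos [ 0.6151 -0.1997  0.2759] jaw yaw -0.084 w 0.179 F [ 0.1  0.3 -3.9] T [ 0.03 -0.05  0.01]
shift cm [ 0.17 -0.09  0.03]
turn [-0.001 -0.    -0.018]
```

jog_arm(
  increments=[
    [[0,0,-0.015],[0,0.1,0],-1],
    [[0,0,0],[0.15,0,0],-1],
    [[0,0,0],[0.15,0,0],-1],
  ],
)

```text
time_s: 6.8
ee_pos: [0.6164, -0.2001, 0.2742]
eef_rot: [0.522, 0.477, -0.52, 0.48]
wrist_force: [-2.4, -0.1, 4.9]
gripper_width: 0.175
```

```bash
python3 -c "
from h import *
delta((.6142,-.2,.2742),Rd(-.0835))"
```

```text
t 6.8 pos [ 0.6164 -0.2001  0.2742] jaw yaw -0.0843 w 0.175 F [-2.4 -0.1  4.9] T [ 0.22  0.61 -0.01]
shift cm [ 0.   -0.22  0.01]
turn [-0.001  0.    -0.004]
```

The force has gone from −4 to +5 N, so the box is down. I'll open, rise and look.

jog_arm(
  increments=[
    [[0,0,0],[0,0,0],-0.4],
    [[0,0,0],[0,0,0],0.0],
    [[0,0,0],[0,0,0],0.0],
  ],
)

```text
time_s: 7.18
ee_pos: [0.6169, -0.2002, 0.2757]
eef_rot: [0.522, 0.476, -0.519, 0.481]
wrist_force: [-0.0, -0.3, 0.3]
gripper_width: 0.499
```

jog_arm(
  increments=[
    [[0,0,0],[-2,0,0],0.0],
    [[0,0,0],[-4,0,0],0.0],
    [[0,0,0],[-4,0,0],0.0],
    [[0,0,0],[-3,0,0],0.0],
    [[0,0,0],[0,0,0],0.0],
  ],
)

```text
time_s: 7.8
ee_pos: [0.6159, -0.1999, 0.409]
eef_rot: [0.522, 0.477, -0.519, 0.48]
wrist_force: [-0.5, 0.2, -0.0]
gripper_width: 0.496
```

```bash
python3 -c "
from h import *
delta((.6142,-.2,.2742),Rd(-.0835))
c=cam('side');crop(c,'pics/d7.png',200,210,160,140,5)
c=cam('scene');crop(c,'pics/s7.png',90,150,160,140,5)
c=cam('wrist');cv2.imwrite('pics/w7.png',cv2.resize(c['img'][:,:,::-1],None,fx=1.5,fy=1.5))"
```

```text
t 7.8 pos [ 0.6159 -0.1999  0.409 ] jaw yaw -0.0841 w 0.496 F [-0.5  0.2 -0. ] T [-0.01 -0.   -0.04]
shift cm [ 1.348e+01 -2.500e-01  1.000e-02]
turn [-0.001  0.001 -0.006]
```

View pics/d7.png

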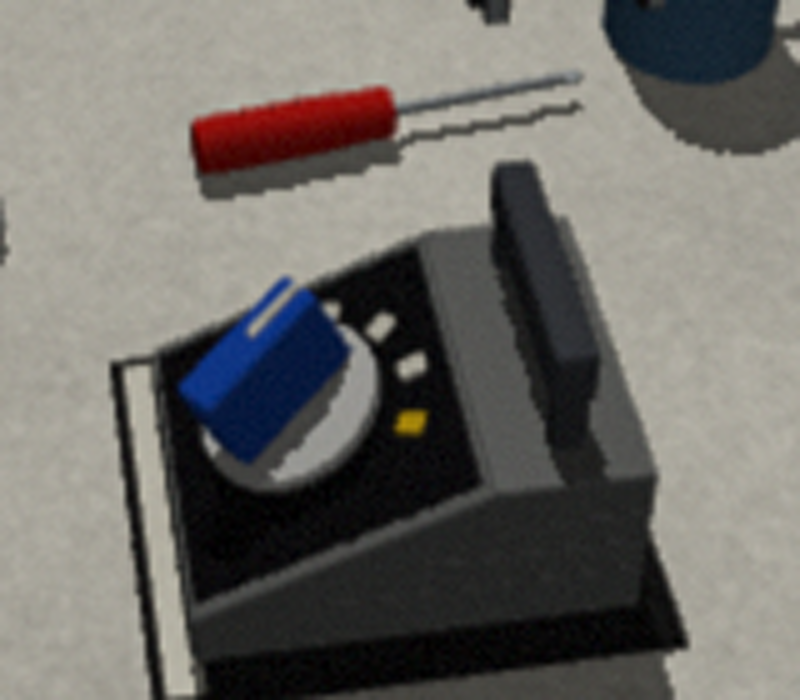

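View pics/s7.png

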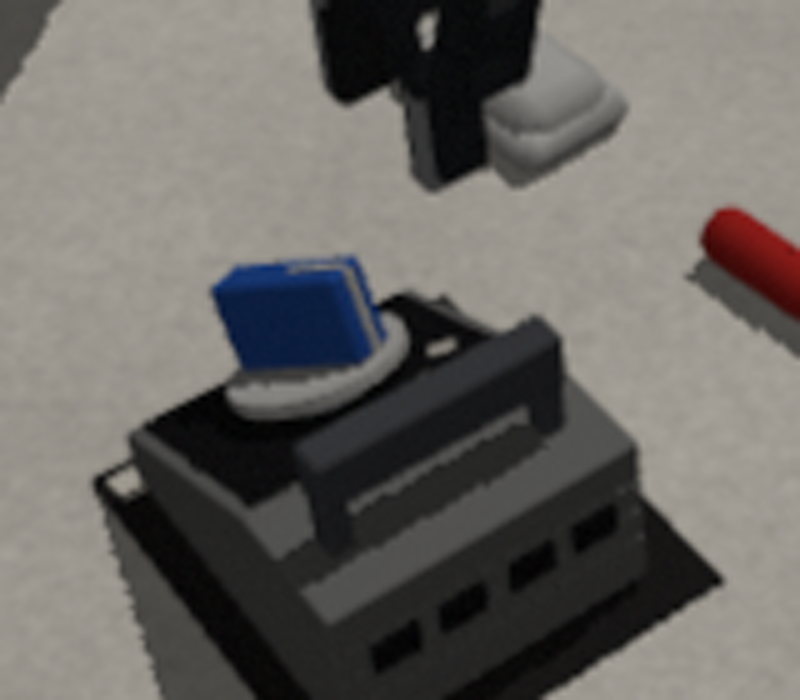

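View pics/w7.png

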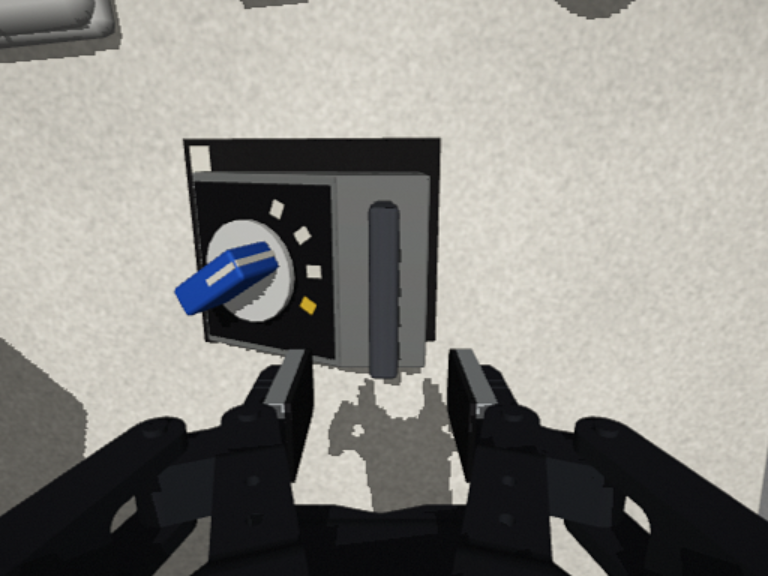

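```bash
cat > m7.py <<'E'
from fit import *
S=cam("scene");D=cam("side");W=cam("wrist")
b=cr(5,200,210);a=cr(5,90,150);w=cr(1.5,0,0)
P=[(D,b(195,610),(-85,-62,30)),(D,b(493,492),(20,-62,79)),(D,b(655,470),(75,-62,79)),(D,b(423,235),(20,62,79)),(D,b(570,218),(75,62,79)),(D,b(158,350),(-85,62,30)),(D,b(535,163),(55,48,125)),(D,b(598,352),(55,-48,125)),
(S,a(330,622),(75,-62,79)),(S,a(637,445),(75,62,79)),(S,a(247,503),(20,-62,79)),(S,a(133,437),(-85,-62,30)),
(W,w(430,175),(75,62,79)),(W,w(336,178),(20,62,79)),(W,w(196,178),(-85,62,30)),(W,w(337,362),(20,-62,79)),(W,w(207,337),(-85,-62,30)),(W,w(370,205),(39,48,125)),(W,w(398,205),(55,48,125)),(W,w(371,376),(39,-48,125)),(W,w(398,376),(55,-48,125))]
P=[(c,p,np.array(q)*.001) for c,p,q in P]
v,r=fit(P,[.567,-.196,-.08],.004)
M=[(D,b(112,360),(-.095,.08,0)),(D,b(687,645),(.095,-.08,0)),(S,a(100,480),(-.095,-.08,0)),(S,a(720,578),(.095,.08,0)),(W,w(184,139),(-.095,.08,0)),(W,w(440,138),(.095,.08,0))]
if __name__=="__main__":
    print("box",v.round(4)); print(r.round(1).tolist())
    for X in (D,S,W):
        print(fit([q for q in P if q[0] is X],v,.004)[0].round(4),fit([q for q in M if q[0] is X],[.567,-.196,-.08],.004)[0].round(4))
    print("mat",*[q.round(4) if q.ndim==1 else "" for q in fit(M,[.567,-.196,-.08],.004)])
E
python3 m7.py
```

```text
box [ 0.57   -0.1984 -0.0888]
[[-1.8, 1.7], [0.7, -0.2], [0.4, 0.5], [0.1, -1.7], [-0.8, -1.2], [-1.8, -1.0], [-0.6, -1.9], [0.6, 0.5], [-0.1, -0.8], [1.5, -1.9], [-0.3, 1.9], [-1.0, -2.4], [1.4, -1.1], [1.5, -3.4], [-3.3, -5.6], [3.1, 3.8], [0.4, 1.5], [-1.0, 0.0], [1.6, 0.1], [-1.5, 2.6], [-0.2, 2.7]]
[ 0.5703 -0.1987 -0.0996] [ 0.5662 -0.1948 -0.0916]
[ 0.5721 -0.199  -0.0994] [ 0.5681 -0.1952 -0.0876]
[ 0.5697 -0.1985 -0.0826] [ 0.5652 -0.1943 -0.0802]
mat [ 0.5659 -0.1946 -0.083 ]
```

The box stands on the mat, about 6 mm off centre and about 0.01 rad out of square. Next I'll locate the dial with a model overlay.

```bash
cat > dial.py <<'E'
from fit import *
al=np.radians(25)
def frame(v,xd,z0=.004,h=.032):
    # returns origin dial_grip (world), R (cols x,y,z)
    Rb=Ro.from_euler("Z",v[2]).as_matrix()
    xb=np.array([np.cos(al),0,np.sin(al)]); zb=np.array([-np.sin(al),0,np.cos(al)])
    f=np.array([xd,0,.030+(xd+.085)*np.tan(al)])
    o=Rb@(f+h*zb)+np.array([v[0],v[1],z0])
    return o,np.column_stack([Rb@xb,Rb@[0,1,0],Rb@zb])
def draw(C,fn,v,xd,q,box,k=5):
    o,R=frame(v,xd); im=C["img"][:,:,::-1].copy()
    x0,y0,w,h=box; im=cv2.resize(im[y0:y0+h,x0:x0+w],None,fx=k,fy=k,interpolation=cv2.INTER_CUBIC)
    def poly(pts,col,cl=True):
        u=(proj(C,[o+R@np.array(p) for p in pts])-[x0,y0]+.5)*k-.5
        cv2.polylines(im,[u.round().astype(np.int32)],cl,col,1)
    t=np.linspace(0,2*np.pi,60)
    poly([(.034*np.cos(s),.034*np.sin(s),-.018) for s in t],(0,255,0))
    d=np.array([np.cos(q),-np.sin(q)]);n=np.array([np.sin(q),np.cos(q)])
    poly([list(a*.028*d+b*.010*n)+[.018] for a,b in ((1,1),(1,-1),(-1,-1),(-1,1))],(0,255,255))
    poly([[0,0,.018],list(.028*d)+[.018]],(0,0,255),False)
    cv2.imwrite(fn,im)
E
python3 - <<'E'
from dial import *
from m7 import v,S,D,W
for C,n,bx,k in ((D,"d",(200,210,160,140),5),(W,"w",(110,90,150,150),5)):
    draw(C,f"pics/o_{n}.png",v,-.030,-.6,bx,k)
o,R=frame(v,-.03); print(o,R)
E
```

```text
[ 0.526927   -0.19470725  0.08864877] [[ 0.90273988  0.08864538 -0.42095452]
 [-0.08034     0.99606325  0.03746316]
 [ 0.42261826  0.          0.90630779]]
```

View pics/o_d.png

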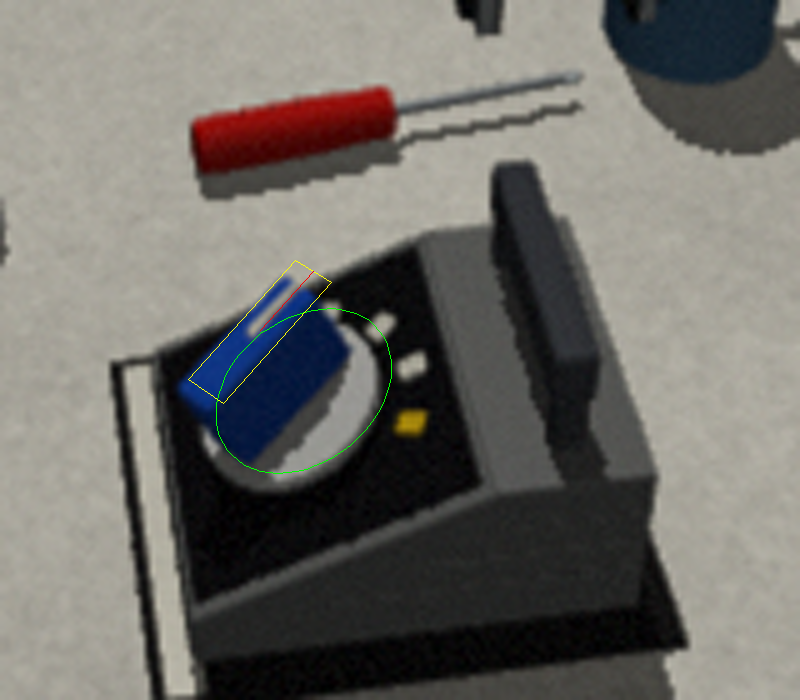

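View pics/o_w.png

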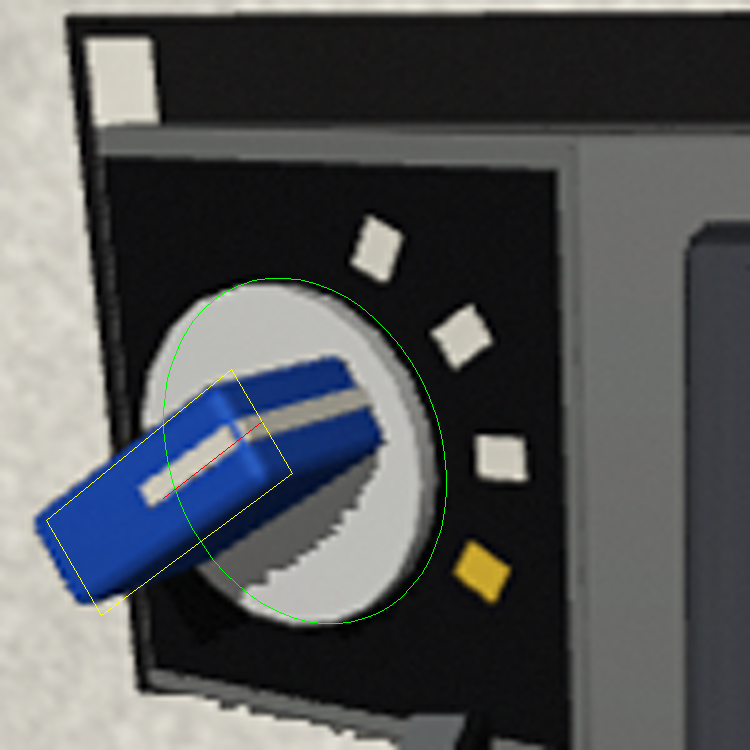

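```bash
python3 - <<'E'
from dial import *
from m7 import v,S,D,W
v=v+np.array([0,.001,0])
for C,n,bx,k in ((D,"d",(225,255,60,70),10),(W,"w",(110,90,150,150),5)):
    draw(C,f"pics/p_{n}.png",v,-.0345,-.55,bx,k)
o,R=frame(v,-.0345); print(o)
E
```

```text
[ 0.52279299 -0.19349968  0.08655039]
```

View pics/p_d.png

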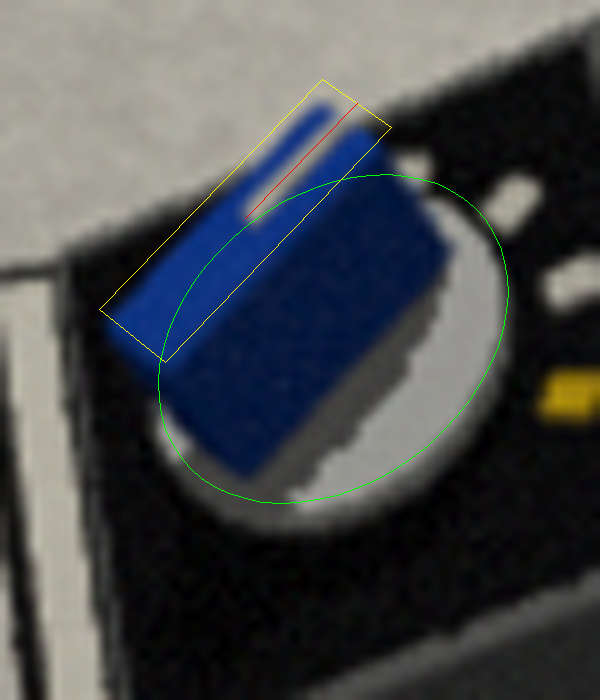

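View pics/p_w.png

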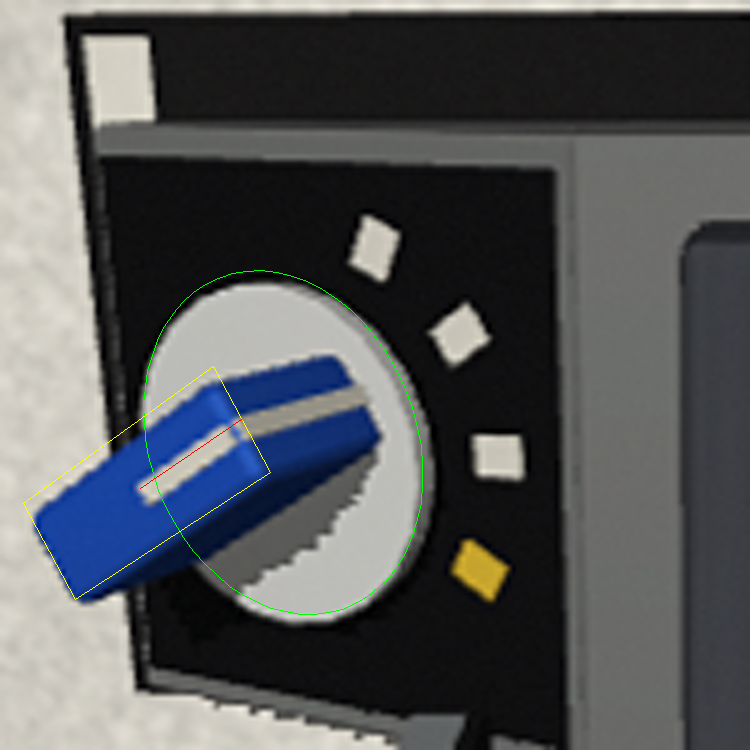

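The overlay fits to within about 2 mm, with the dial at roughly −0.55 rad. Now I'll plan the approach along the dial axis.

```bash
cat >> dial.py <<'E'
V=np.array([.570,-.199,-.0888]); XD=-.0338
O,RD=frame(V,XD)
def tool(q,back,off=(0,0)):
    x=-RD[:,2]; n=RD@np.array([np.sin(q),np.cos(q),0]); R=np.column_stack([x,n,np.cross(x,n)])
    return O+RD[:,2]*(.155+back)+RD[:,0]*off[0]+RD[:,1]*off[1],R
def status(q=None,back=0.):
    R0,p0,s=pose(); d=RD.T@(p0+R0[:,0]*.155-O)
    n=RD.T@R0[:,1]; print("t",round(s["time_s"],2),"grasp pt in dial frame mm",(d*1000).round(1),"q_grip",np.arctan2(n[0],n[1]).round(3),"w",round(s["gripper_width"],3),"F dial",(RD.T@s["wrist_force"]).round(1),"T dial",(RD.T@s["torque"]).round(2), "axis err",(RD.T@R0[:,0]).round(3))
    if q is not None:
        p,R=tool(q,back); print("shift cm",(R0.T@(p-p0)*100).round(2),"turn",Ro.from_matrix(R0.T@R).as_rotvec().round(3))
E
python3 - <<'E'
from dial import *
print(O,manip.sense()["q"].round(3)); p,R=tool(-.55,.1); print(p)
status(-.55,.1)
R0,_,_=pose(); x,y,z=Ro.from_matrix(R0.T@R).as_euler("XYZ"); print(x,y,z)
E
```

```text
[ 0.52286268 -0.19480317  0.0868768 ] [-0.314  0.547  0.462  1.486  0.     1.341]
[ 0.41551964 -0.18524597  0.31798529]
t 8.4 grasp pt in dial frame mm [152.8   3.3 108.9] q_grip 1.566 w 0.5 F dial [0.1 0.1 0.4] T dial [ 0.   -0.02  0.05] axis err [-0.423  0.001 -0.906]
shift cm [  8.73 -20.03   0.24] turn [-2.077 -0.463  0.257]
-2.161326030353984 -0.36893581736766023 -0.24007875158304404
```

jog_arm(
  increments=[
    [[0,0,0.11],[0,-4,0],0.0],
    [[0,0,0.11],[0,-4,0],0.0],
    [[0,0,0.11],[0,-4,0],0.0],
    [[0,0,0.106],[0,-4,0],0.0],
    [[-0.18,0,0],[0,0,0],0.0],
  ],
)

```text
time_s: 9.02
ee_pos: [0.454, -0.1852, 0.3691]
eef_rot: [0.557, 0.391, -0.369, 0.633]
wrist_force: [0.6, 0.3, 0.6]
gripper_width: 0.504
```

jog_arm(
  increments=[
    [[-0.18,0,0],[0,0,0],0.0],
    [[-0.18,0,0],[0,0,0],0.0],
    [[-0.18,0,0],[0,0,0],0.0],
    [[-0.18,0,0],[0,0,0],0.0],
    [[-0.18,0,0],[0,0,0],0.0],
  ],
)

```text
time_s: 9.65
ee_pos: [0.4513, -0.1846, 0.3697]
eef_rot: [0.214, 0.515, -0.155, 0.816]
wrist_force: [0.8, 0.0, 0.3]
gripper_width: 0.496
```

jog_arm(
  increments=[
    [[-0.18,0,0],[0,0,0],0.0],
    [[-0.18,0,0],[0,0,0],0.0],
    [[-0.18,0,0],[0,0,0],0.0],
    [[-0.18,0,0],[0,0,0],0.0],
    [[-0.18,0,0],[0,0,0],0.0],
  ],
)

```text
time_s: 10.28
ee_pos: [0.4507, -0.1844, 0.3705]
eef_rot: [-0.175, 0.53, 0.092, 0.825]
wrist_force: [-0.4, 0.3, -0.6]
gripper_width: 0.497
```

```bash
python3 -c "
from dial import *
print(manip.sense()['q'].round(3))
status(-.55,.1)"
```

```text
[-0.427  0.067 -0.351  0.738  0.145 -0.786]
t 10.28 grasp pt in dial frame mm [ 54.    4.6 132.8] q_grip -0.478 w 0.497 F dial [-0.6  0.3 -0.4] T dial [-0.02  0.43 -0.04] axis err [ 0.001  0.004 -1.   ]
shift cm [ 3.28  2.11 -4.98] turn [-0.072  0.003 -0.003]
```

jog_arm(
  increments=[
    [[-0.07,0,0],[0,1.1,-2.5],0.0],
    [[0,0,0],[0,1.1,-2.4],0.0],
    [[0,0,0],[2.0,0,0],0.0],
    [[0,0,0],[0,0,0],0.0],
  ],
)

```text
time_s: 10.78
ee_pos: [0.409, -0.1855, 0.33]
eef_rot: [-0.206, 0.525, 0.111, 0.818]
wrist_force: [-0.7, 0.4, -0.7]
gripper_width: 0.499
```

```bash
python3 -c "
from dial import *
status(-.55,.08)
c=cam('wrist');cv2.imwrite('pics/w8.png',cv2.resize(c['img'][:,:,::-1],None,fx=1.5,fy=1.5))
draw(c,'pics/w8o.png',V,XD,-.55,(150,100,200,180),4)
c=cam('side');draw(c,'pics/d8.png',V,XD,-.55,(200,200,160,140),5)"
```

```text
t 10.78 grasp pt in dial frame mm [ -0.2  -0.4 113.6] q_grip -0.552 w 0.499 F dial [-0.9  0.3 -0.4] T dial [-0.01  0.44 -0.02] axis err [ 0.003  0.003 -1.   ]
shift cm [3.36 0.03 0.09] turn [ 0.002  0.004 -0.001]
```

View pics/w8.png

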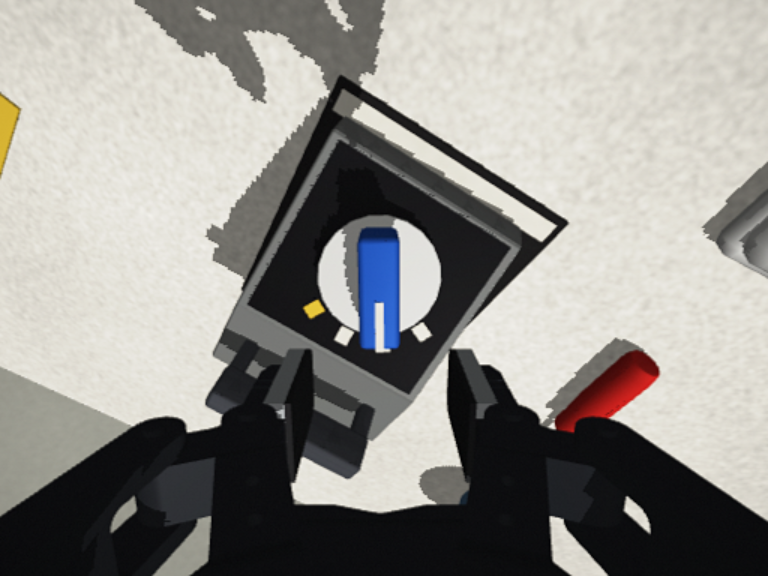

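View pics/d8.png

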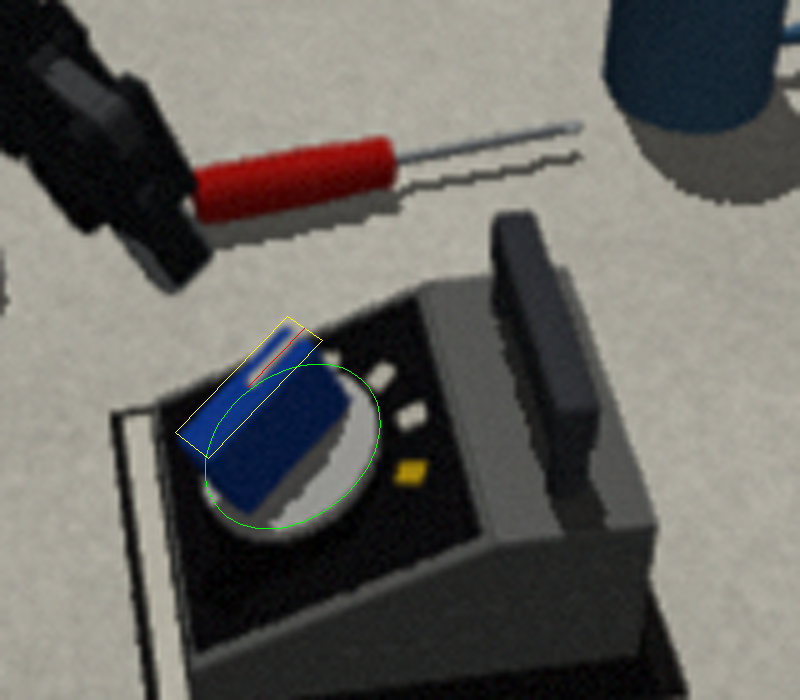

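View pics/w8o.png

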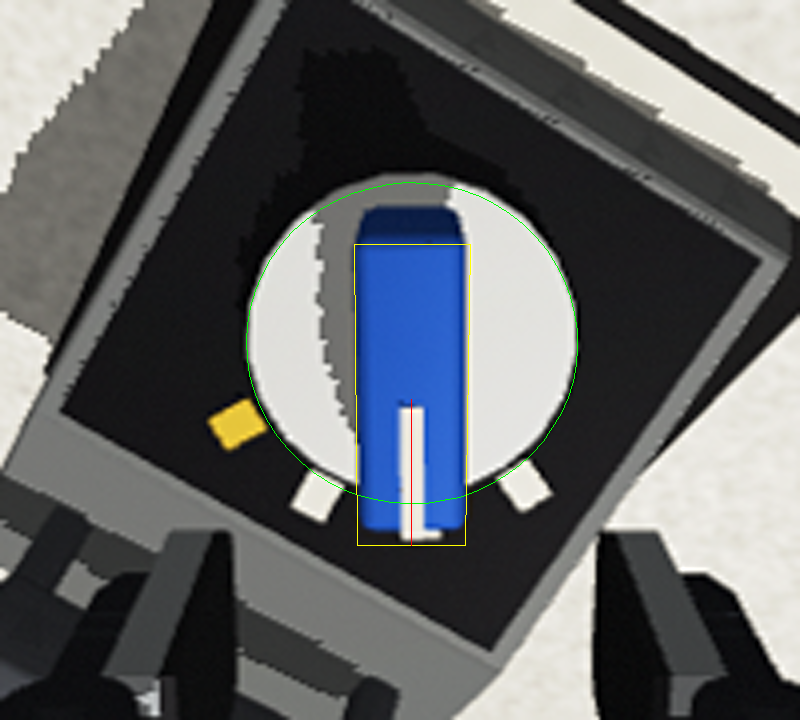

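The wrist view is well aligned: the bar is centred between the fingers, the dial reads −0.55, and the offset along the bar is about 1.5 mm. I'll go down along the axis.

jog_arm(
  increments=[
    [[0,0,0],[3,0,-0.1],0.0],
    [[0,0,0],[3,0,0],0.0],
    [[0,0,0],[2,0,0],0.0],
    [[0,0,0],[1,0,0],0.0],
    [[0,0,0],[0,0,0],0.0],
  ],
)

```text
time_s: 11.5
ee_pos: [0.4514, -0.1909, 0.2534]
eef_rot: [-0.21, 0.52, 0.109, 0.821]
wrist_force: [0.1, 0.5, -0.9]
gripper_width: 0.501
```

```bash
python3 -c "
from dial import *
status(-.55,.003)
c=cam('wrist');cv2.imwrite('pics/w9.png',cv2.resize(c['img'][:,:,::-1],None,fx=1.5,fy=1.5))
c=cam('side');draw(c,'pics/d9.png',V,XD,-.55,(200,200,160,140),5)"
```

```text
t 11.5 grasp pt in dial frame mm [ 8.  -2.6 26.2] q_grip -0.555 w 0.501 F dial [-0.3  0.5 -0.8] T dial [ 0.04  0.48 -0.02] axis err [ 0.016 -0.001 -1.   ]
shift cm [ 2.31  0.52 -0.38] turn [0.005 0.013 0.009]
```

View pics/w9.png

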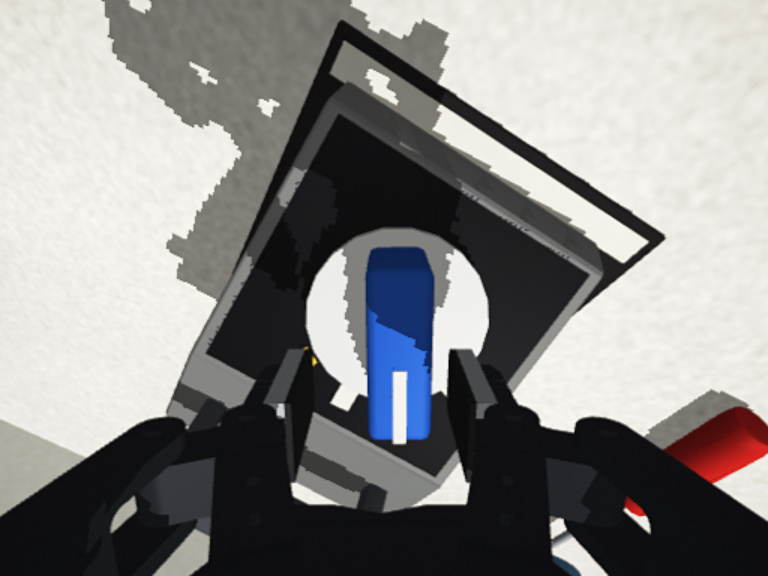

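View pics/d9.png

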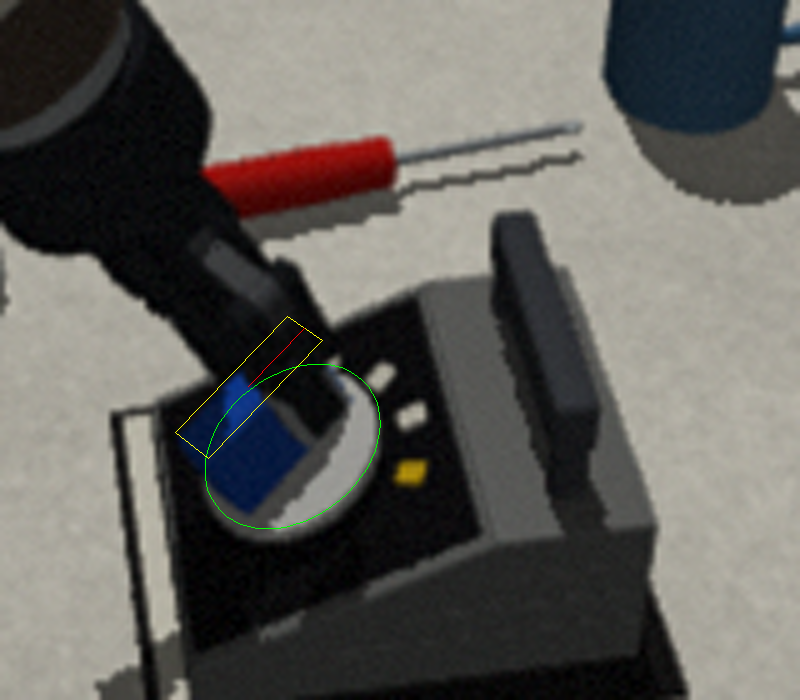

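The descent drifted about 8 mm up the slope, so I'll correct that first.

jog_arm(
  increments=[
    [[0.005,0.013,0.009],[0,0.5,-0.5],0.0],
    [[0,0,0],[0.5,0,0],0.0],
    [[0,0,0],[0,0,0],0.0],
  ],
)

```text
time_s: 11.98
ee_pos: [0.4472, -0.1891, 0.2481]
eef_rot: [-0.206, 0.526, 0.108, 0.818]
wrist_force: [-0.2, -0.1, 1.0]
gripper_width: 0.498
```

```bash
python3 -c "
from dial import *
status(-.55,.003)"
```

```text
t 11.97 grasp pt in dial frame mm [-0.1 -1.4 23.2] q_grip -0.55 w 0.498 F dial [ 0.3 -0.1  0.9] T dial [ 0.    0.38 -0.01] axis err [ 0.003 -0.002 -1.   ]
shift cm [2.02 0.06 0.11] turn [-0.     0.002  0.003]
```

jog_arm(
  increments=[
    [[0,0,0],[0.8,0.1,-0.1],0.0],
    [[0,0,0],[0.8,0,0],0.0],
    [[0,0,0],[0.3,0,0],0.0],
    [[0,0,0],[0,0,0],0.0],
  ],
)

```text
time_s: 12.48
ee_pos: [0.4545, -0.1895, 0.2287]
eef_rot: [-0.206, 0.526, 0.108, 0.818]
wrist_force: [0.2, 0.3, -0.9]
gripper_width: 0.5
```

```bash
python3 -c "
from dial import *
status(-.55,.002)"
```

```text
t 12.47 grasp pt in dial frame mm [-1.7 -1.   2.5] q_grip -0.55 w 0.5 F dial [-0.2  0.3 -0.8] T dial [0.02 0.44 0.04] axis err [ 0.003 -0.002 -1.   ]
shift cm [ 0.05 -0.05  0.22] turn [-0.     0.002  0.003]
```

jog_arm(
  increments=[
    [[0,0,0],[0,0,0.1],-0.3],
    [[0,0,0],[0,0,0],-1],
    [[0,0,0],[0,0,0],-1],
    [[0,0,0],[0,0,0],-1],
  ],
)

```text
time_s: 12.98
ee_pos: [0.4555, -0.1891, 0.2294]
eef_rot: [-0.207, 0.526, 0.108, 0.818]
wrist_force: [0.8, -0.6, -0.7]
gripper_width: 0.225
```

```bash
python3 -c "
from dial import *
status(-.55,.0)
c=cam('side');draw(c,'pics/d10.png',V,XD,-.55,(200,200,160,140),5)"
```

```text
t 12.97 grasp pt in dial frame mm [-0.5 -0.6  2.7] q_grip -0.55 w 0.225 F dial [ 0.5 -0.5 -1. ] T dial [-0.01  0.41  0.04] axis err [ 0.003 -0.002 -1.   ]
shift cm [ 0.27 -0.03  0.1 ] turn [-0.     0.002  0.004]
```

View pics/d10.png

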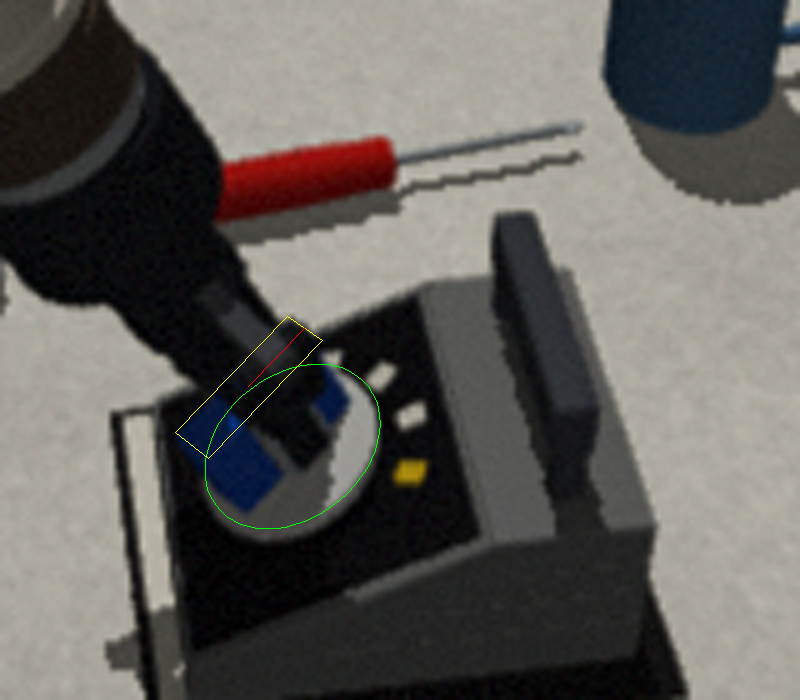

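Bar gripped (0.225, about 19 mm), and the box is unmoved. Now I'll press in.

jog_arm(
  increments=[
    [[0,0,0],[0.3,0,0],-1],
    [[0,0,0],[0.3,0,0],-1],
  ],
)

```text
time_s: 13.28
ee_pos: [0.4576, -0.1892, 0.2249]
eef_rot: [-0.207, 0.526, 0.108, 0.818]
wrist_force: [-8.0, 1.5, 13.1]
gripper_width: 0.228
```

```bash
python3 -c "
from dial import *
status(-.55,.0)"
```

```text
t 13.28 grasp pt in dial frame mm [-0.4 -0.6 -2.2] q_grip -0.549 w 0.228 F dial [-1.8  0.8 15.3] T dial [0.23 1.11 0.1 ] axis err [ 0.004 -0.002 -1.   ]
shift cm [-0.22 -0.03  0.1 ] turn [-0.001  0.002  0.004]
```

Pressed in 4.9 mm at 15 N. Turning now while holding the push.

jog_arm(
  increments=[
    [[0.12,0,0],[0.1,0,0],-1],
    [[0.12,0,0],[0.1,0,0],-1],
  ],
)

```text
time_s: 13.52
ee_pos: [0.4618, -0.1907, 0.228]
eef_rot: [-0.107, 0.529, 0.041, 0.841]
wrist_force: [0.2, -0.4, 9.4]
gripper_width: 0.224
```

```bash
python3 -c "
from dial import *
status(.5,-.002)"
```

```text
t 13.53 grasp pt in dial frame mm [ 7.  -2.2 -1.2] q_grip -0.306 w 0.224 F dial [ 4.2 -0.4  8.4] T dial [-0.66 -0.21  0.23] axis err [ 0.018 -0.006 -1.   ]
shift cm [ 0.07  0.25 -0.36] turn [0.806 0.019 0.004]
```

The tool drifted 7 mm sideways during the turn and the push eased off. I'll recentre and press, then go on in smaller steps.

jog_arm(
  increments=[
    [[0,0.019,0.004],[0.15,0.25,-0.4],-1],
    [[0,0,0],[0.15,0,0],-1],
  ],
)

```text
time_s: 13.78
ee_pos: [0.4636, -0.1905, 0.2291]
eef_rot: [-0.109, 0.531, 0.04, 0.84]
wrist_force: [-4.9, 2.0, 5.7]
gripper_width: 0.225
```

```bash
python3 -c "
from dial import *
status(.5,-.002)
c=cam('side');crop(c,'pics/d11.png',200,200,160,140,5)
c=cam('scene');crop(c,'pics/s11.png',90,150,160,140,5)"
```

```text
t 13.78 grasp pt in dial frame mm [ 8.6 -2.5 -1. ] q_grip -0.308 w 0.225 F dial [-2.2  1.6  7.3] T dial [-0.09  1.12 -0.06] axis err [ 0.015 -0.01  -1.   ]
shift cm [ 0.09  0.28 -0.57] turn [0.808 0.016 0.009]
```

View pics/d11.png

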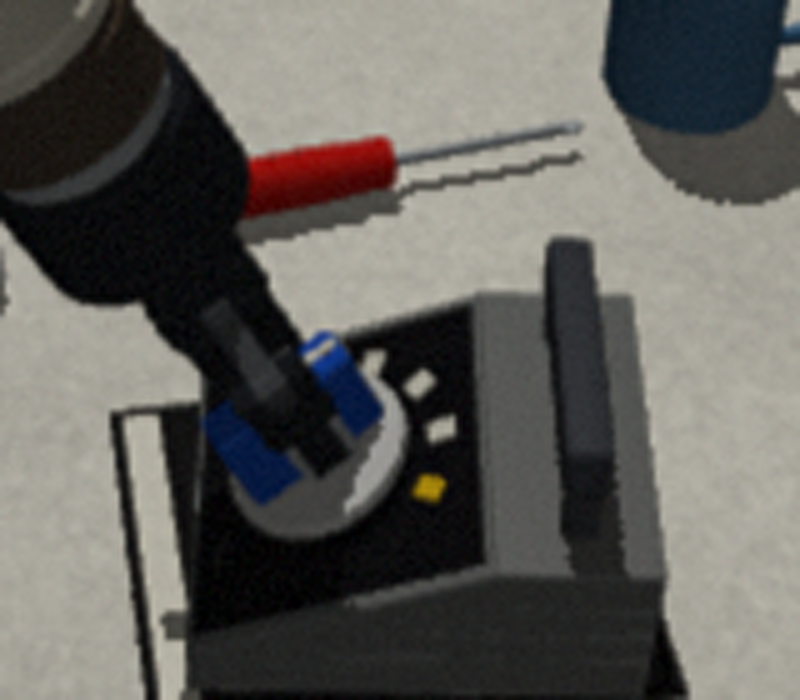

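View pics/s11.png

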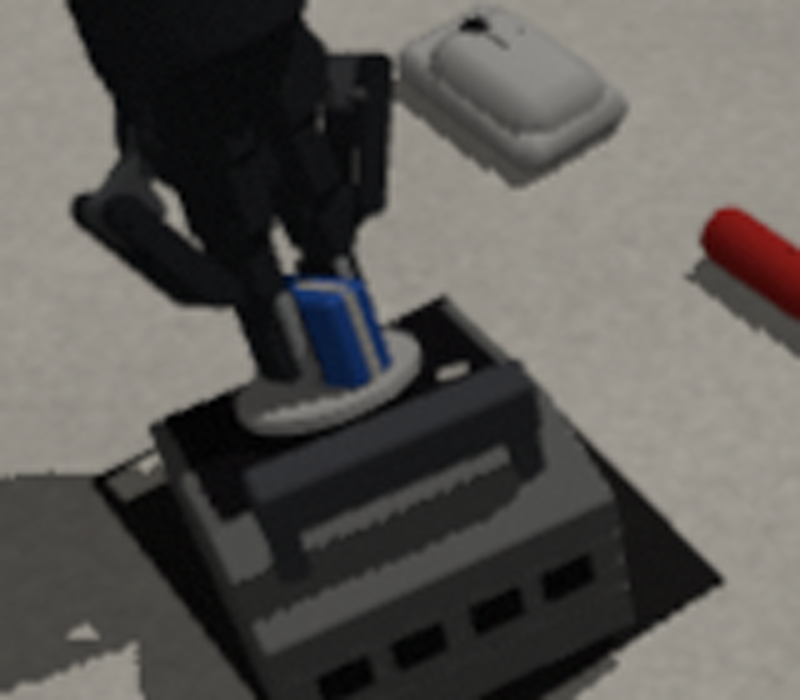

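The pictures show that the box turned along with the dial (clockwise, handle end down and to the right) and shifted several mm, because the press slackened. The dial itself hardly turned, so nothing is lost. I'll measure the box pose, then turn it back without pressing.

```bash
python3 - <<'E'
from fit import *
S=cam("scene");D=cam("side")
b=cr(5,200,200);a=cr(5,90,150)
P=[(D,b(190,632),(-85,-62,30)),(D,b(488,577),(20,-62,79)),(D,b(663,577),(75,-62,79)),(D,b(472,295),(20,62,79)),(D,b(632,295),(75,62,79)),(D,b(590,240),(55,48,125)),(D,b(612,465),(55,-48,125)),
(S,a(262,650),(75,-62,79)),(S,a(617,500),(75,62,79)),(S,a(225,585),(20,-62,79)),(S,a(155,430),(-85,-62,30))]
P=[(c,p,np.array(q)*.001) for c,p,q in P]
v,r=fit(P,[.567,-.196,-.08],.004); print(v.round(4),r.round(1).tolist())
E
```

```text
[ 0.5782 -0.2081 -0.2733] [[-1.9, 3.6], [1.7, -1.3], [0.3, -0.2], [2.3, 0.5], [-0.0, 1.4], [0.3, -0.5], [0.3, -3.4], [0.3, -0.9], [0.7, 0.5], [-3.0, -12.1], [-1.8, -3.2]]
```

jog_arm(
  increments=[
    [[0,0,0],[-0.3,0,0],-1],
  ],
)

```text
time_s: 14.1
ee_pos: [0.4623, -0.1904, 0.2317]
eef_rot: [-0.109, 0.531, 0.04, 0.84]
wrist_force: [-0.2, -0.6, -3.9]
gripper_width: 0.226
```

```bash
python3 -c "
from dial import *
status(-.55,.0027)"
```

```text
t 14.1 grasp pt in dial frame mm [ 8.6 -2.6  1.9] q_grip -0.308 w 0.226 F dial [-1.8 -0.7 -3.5] T dial [-0.05  0.96 -0.03] axis err [ 0.015 -0.01  -1.   ]
shift cm [-0.09  0.28 -0.56] turn [-0.242  0.01   0.016]
```

jog_arm(
  increments=[
    [[-0.12,0.01,0.016],[0,0.14,-0.28],-1],
  ],
)

```text
time_s: 14.22
ee_pos: [0.4592, -0.1896, 0.2301]
eef_rot: [-0.157, 0.533, 0.079, 0.828]
wrist_force: [-0.4, -1.0, 1.6]
gripper_width: 0.229
```

```bash
python3 -c "
from dial import *
status(-.55,.002)"
```

```text
t 14.22 grasp pt in dial frame mm [ 2.5 -0.2  1.8] q_grip -0.431 w 0.229 F dial [ 0.4 -1.   1.6] T dial [-0.42  0.17  0.01] axis err [-0.001  0.001 -1.   ]
shift cm [-0.02  0.15 -0.22] turn [-0.119 -0.    -0.002]
```

jog_arm(
  increments=[
    [[-0.12,0,0],[0,0.1,-0.2],-1],
  ],
)

```text
time_s: 14.35
ee_pos: [0.4579, -0.1896, 0.2299]
eef_rot: [-0.208, 0.526, 0.111, 0.817]
wrist_force: [1.7, 1.4, 4.9]
gripper_width: 0.225
```

```bash
python3 -c "
from dial import *
status(-.55,.002)
c=cam('side');crop(c,'pics/d12.png',200,200,160,140,5)
c=cam('scene');crop(c,'pics/s12.png',90,150,160,140,5)"
```

```text
t 14.35 grasp pt in dial frame mm [ 1.6 -0.5  2.1] q_grip -0.555 w 0.225 F dial [3.5 1.5 3.8] T dial [ 0.31 -0.43 -0.26] axis err [ 0.002  0.001 -1.   ]
shift cm [ 0.01  0.12 -0.08] turn [0.005 0.002 0.   ]
```

View pics/d12.png

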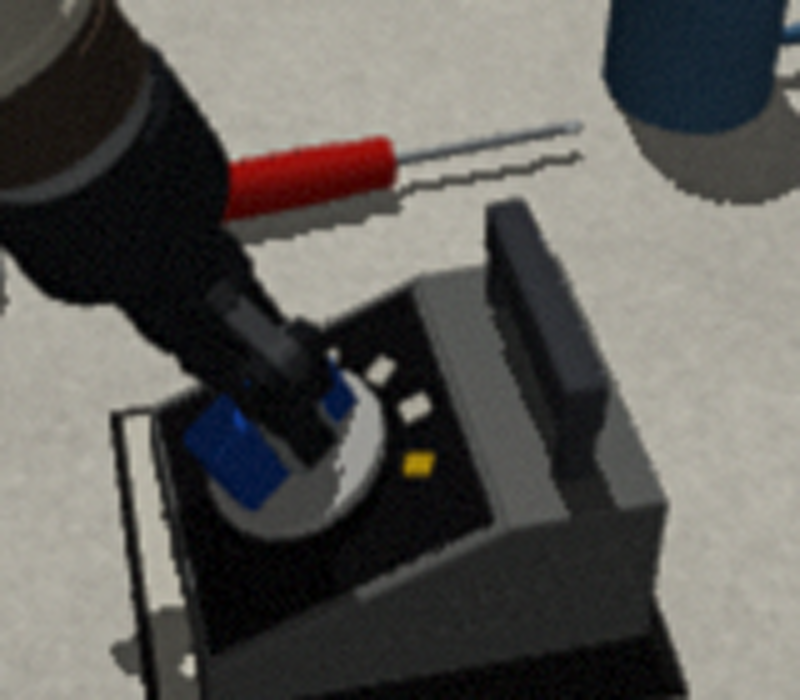

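View pics/s12.png

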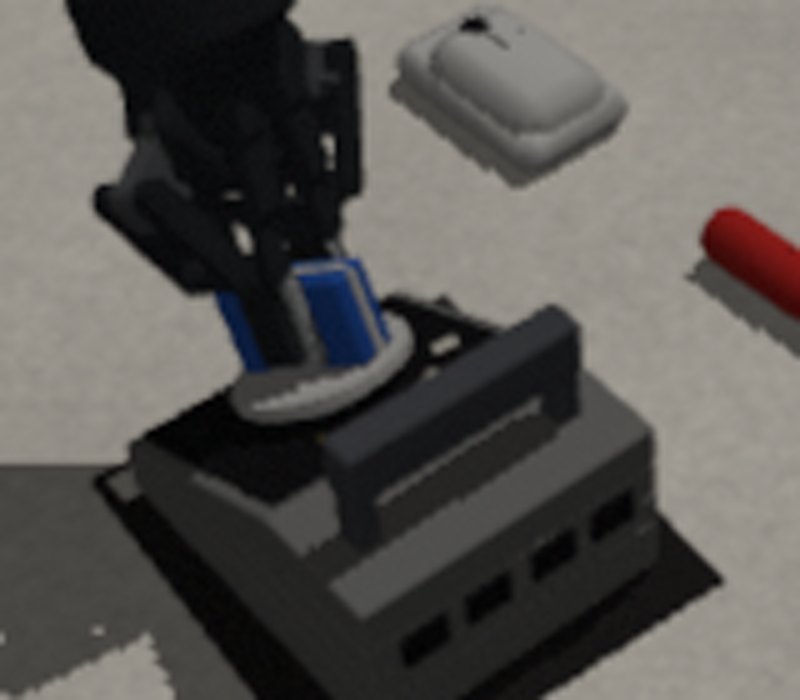

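The box is back to roughly its earlier pose. This time I'll press harder and more vertically, and turn in small steps while watching the force.

jog_arm(
  increments=[
    [[0,0,0],[0.3,0.05,-0.1],-1],
    [[0,0,0],[0.35,0.05,-0.1],-1],
  ],
)

```text
time_s: 14.7
ee_pos: [0.4592, -0.1903, 0.2249]
eef_rot: [-0.205, 0.525, 0.108, 0.819]
wrist_force: [-6.4, -0.0, 13.1]
gripper_width: 0.226
```

```bash
python3 -c "
from dial import *
status(.5,-.003)"
```

```text
t 14.7 grasp pt in dial frame mm [ 1.4 -1.1 -2.9] q_grip -0.547 w 0.226 F dial [-0.2 -0.6 14.6] T dial [ 0.51  0.65 -0.08] axis err [ 0.006  0.    -1.   ]
shift cm [0.01 0.12 0.02] turn [ 1.047  0.006 -0.   ]
```

jog_arm(
  increments=[
    [[0,0,0],[0.25,0.05,-0.1],-1],
  ],
)

```text
time_s: 14.82
ee_pos: [0.4594, -0.1905, 0.2234]
eef_rot: [-0.204, 0.524, 0.108, 0.82]
wrist_force: [-8.6, 0.8, 17.3]
gripper_width: 0.223
```

```bash
python3 -c "
from dial import *
status(.5,-.003)"
```

```text
t 14.82 grasp pt in dial frame mm [ 1.3 -1.2 -4.4] q_grip -0.545 w 0.223 F dial [-0.5  0.1 19.3] T dial [ 0.74  0.72 -0.01] axis err [ 0.008  0.001 -1.   ]
shift cm [-0.14  0.12  0.06] turn [ 1.045e+00  8.000e-03 -1.000e-03]
```

jog_arm(
  increments=[
    [[0.06,0,0],[0.2,0.05,-0.1],-1],
  ],
)

```text
time_s: 14.95
ee_pos: [0.4606, -0.1907, 0.2235]
eef_rot: [-0.179, 0.524, 0.091, 0.828]
wrist_force: [-3.7, 2.7, 16.4]
gripper_width: 0.225
```

```bash
python3 -c "
from dial import *
status(.5,-.003)"
```

```text
t 14.95 grasp pt in dial frame mm [ 3.4 -1.1 -4.8] q_grip -0.483 w 0.225 F dial [ 3.4  2.3 16.5] T dial [ 0.68 -0.21  0.23] axis err [ 0.014  0.002 -1.   ]
shift cm [-0.18  0.18 -0.04] turn [ 0.983  0.015 -0.002]
```

jog_arm(
  increments=[
    [[0.06,0,0],[0.2,0.05,-0.1],-1],
  ],
)

```text
time_s: 15.08
ee_pos: [0.4623, -0.1913, 0.2241]
eef_rot: [-0.154, 0.524, 0.073, 0.835]
wrist_force: [-3.1, 0.6, 13.9]
gripper_width: 0.224
```

```bash
python3 -c "
from dial import *
status(.5,-.003)
c=cam('side');crop(c,'pics/d13.png',200,200,160,140,5)"
```

```text
t 15.07 grasp pt in dial frame mm [ 6.4 -2.  -5. ] q_grip -0.421 w 0.224 F dial [ 3.   0.3 13.9] T dial [-0.4   0.01  0.15] axis err [ 0.022 -0.    -1.   ]
shift cm [-0.21  0.3  -0.19] turn [ 0.921  0.023 -0.001]
```

View pics/d13.png

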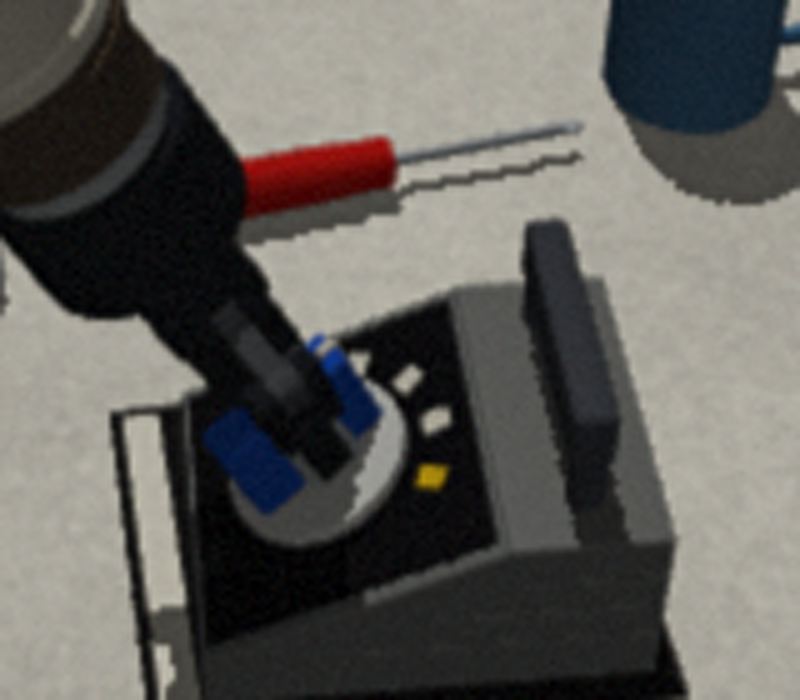

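```bash
cat > bx.py <<'E'
from fit import *
def bx(dp,sp=None,C=None):
    D=C or cam("side"); b=cr(5,200,200)
    names=dict(fn=(-85,-62,30),sn=(20,-62,79),bn=(75,-62,79),sf=(20,62,79),bf=(75,62,79),hf=(55,48,125),hn=(55,-48,125),ff=(-85,62,30))
    P=[(D,b(*dp[k]),np.array(names[k])*.001) for k in dp]
    return fit(P,[.567,-.196,-.08],.004)
E
python3 - <<'E'
from bx import *
def show(n,d):
    v,r=bx(d); print(n,v.round(4),r.round(1).tolist())
show("d8",dict(fn=(193,662),sn=(493,542),bn=(655,520),sf=(423,285),bf=(570,268),hf=(535,213),hn=(598,402)))
show("d12",dict(fn=(207,655),sn=(508,528),bn=(665,505),sf=(417,277),bf=(565,258),hf=(525,202),hn=(606,382)))
show("d13",dict(fn=(203,645),sn=(498,545),bn=(672,543),sf=(452,288),bf=(605,280),hf=(565,222),hn=(618,420)))
E
```

```text
d8 [ 0.5701 -0.1983 -0.1013] [[-1.9, 0.7], [0.3, -0.1], [0.1, 0.9], [0.5, -1.7], [-0.3, -1.0], [-0.1, -1.7], [0.4, 0.8]]
d12 [ 0.5725 -0.195  -0.048 ] [[-1.4, 2.3], [-0.1, 0.2], [-0.0, 0.0], [0.7, -1.7], [-0.8, -1.6], [0.8, -1.9], [0.5, 1.6]]
d13 [ 0.5771 -0.2017 -0.1752] [[-2.4, 2.1], [1.4, 1.1], [-0.5, -0.0], [1.4, -1.2], [-0.2, -0.8], [0.5, -1.4], [-0.5, 0.1]]
```

Comparing fits, the box yaw changed by −0.127 while the grip turned +0.126, so the box went with it again. At the start of each row the target resets to the measured pose and the push eases. In addition, the slanted push leaves a horizontal load on the feet. I'll turn the box back unpressed, then press much more firmly and more vertically.

jog_arm(
  increments=[
    [[0,0,0],[-0.5,0,0],-1],
    [[-0.09,0.02,0],[-0.1,0.3,-0.3],-1],
  ],
)

```text
time_s: 15.52
ee_pos: [0.457, -0.1896, 0.2291]
eef_rot: [-0.193, 0.527, 0.094, 0.822]
wrist_force: [5.8, 1.6, 5.9]
gripper_width: 0.225
```

```bash
python3 -c "
from dial import *
status(-.51,.002)"
```

```text
t 15.53 grasp pt in dial frame mm [ 1.3 -2.4  1.9] q_grip -0.511 w 0.225 F dial [7.6 2.1 3. ] T dial [ 0.88 -1.13 -0.25] axis err [ 0.007 -0.011 -1.   ]
shift cm [-0.02  0.07  0.01] turn [0.001 0.001 0.013]
```

jog_arm(
  increments=[
    [[0,0,0.01],[0.4,0.1,-0.2],-1],
    [[0,0,0],[0.4,0.15,-0.3],-1],
  ],
)

```text
time_s: 15.78
ee_pos: [0.4584, -0.1913, 0.2237]
eef_rot: [-0.191, 0.524, 0.095, 0.825]
wrist_force: [-3.8, 3.5, 15.8]
gripper_width: 0.225
```

```bash
python3 -c "
from dial import *
status(-.51,.002)"
```

```text
t 15.78 grasp pt in dial frame mm [ 1.5 -3.  -3.7] q_grip -0.508 w 0.225 F dial [ 3.   3.1 16. ] T dial [ 1.04  0.18 -0.07] axis err [ 0.014 -0.005 -1.   ]
shift cm [-0.58  0.15  0.17] turn [-0.001  0.01   0.011]
```

jog_arm(
  increments=[
    [[0,0,0],[0.4,0.15,-0.3],-1],
  ],
)

```text
time_s: 15.9
ee_pos: [0.4581, -0.1915, 0.222]
eef_rot: [-0.191, 0.521, 0.094, 0.826]
wrist_force: [-27.0, 7.9, 49.2]
gripper_width: 0.224
```

```bash
python3 -c "
from dial import *
status(-.51,.002)
c=cam('side');crop(c,'pics/d14.png',200,200,160,140,5)"
```

```text
t 15.9 grasp pt in dial frame mm [ 1.5 -3.1 -5.1] q_grip -0.507 w 0.224 F dial [-4.2  5.5 56.2] T dial [1.56 1.67 0.  ] axis err [ 0.02  -0.005 -1.   ]
shift cm [-0.71  0.12  0.27] turn [-0.003  0.016  0.014]
```

View pics/d14.png

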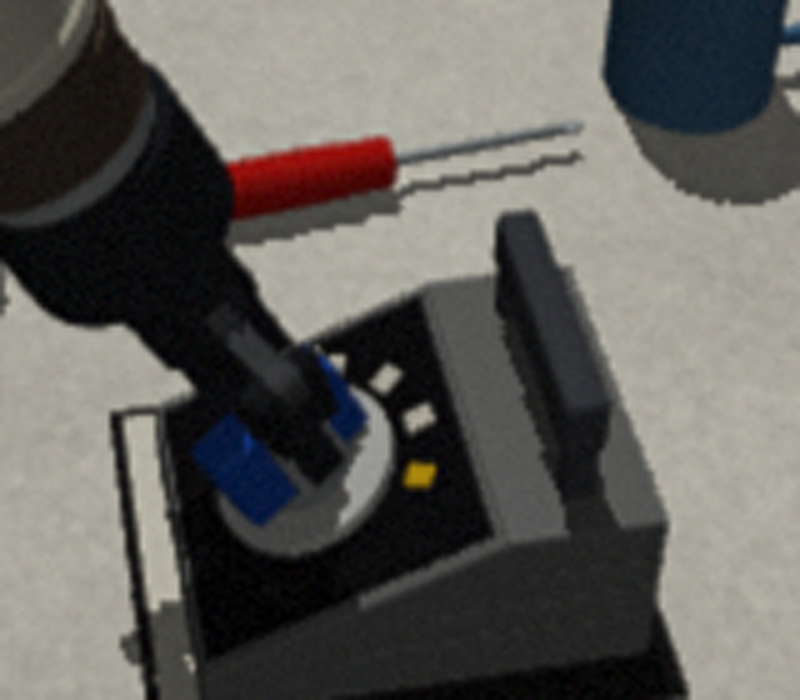

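At the stop the reading is 56 N, which is stiff enough. I'll ease the push and turn in small steps.

jog_arm(
  increments=[
    [[0.05,0,0],[0.2,0.1,-0.3],-1],
  ],
)

```text
time_s: 16.08
ee_pos: [0.4575, -0.1922, 0.2225]
eef_rot: [-0.171, 0.52, 0.08, 0.833]
wrist_force: [-3.7, 2.1, 15.8]
gripper_width: 0.225
```

```bash
python3 -c "
from dial import *
status(-.51,.002)"
```

```text
t 16.07 grasp pt in dial frame mm [ 2.6 -3.9 -4.4] q_grip -0.456 w 0.225 F dial [ 3.2  1.7 16. ] T dial [0.32 0.01 0.27] axis err [ 0.029 -0.005 -1.   ]
shift cm [-0.64  0.19  0.33] turn [-0.054  0.024  0.018]
```

jog_arm(
  increments=[
    [[0.05,0,0],[0.25,0.1,-0.3],-1],
  ],
)

```text
time_s: 16.2
ee_pos: [0.4577, -0.1932, 0.2222]
eef_rot: [-0.15, 0.518, 0.064, 0.839]
wrist_force: [-2.7, 1.6, 14.9]
gripper_width: 0.224
```

```bash
python3 -c "
from dial import *
status(-.51,.002)
c=cam('side');crop(c,'pics/d15.png',200,200,160,140,5)"
```

```text
t 16.2 grasp pt in dial frame mm [ 4.2 -5.3 -4.8] q_grip -0.404 w 0.224 F dial [ 3.8  1.3 14.7] T dial [-0.23  0.03  0.19] axis err [ 0.038 -0.007 -0.999]
shift cm [-0.69  0.31  0.35] turn [-0.106  0.031  0.023]
```

View pics/d15.png

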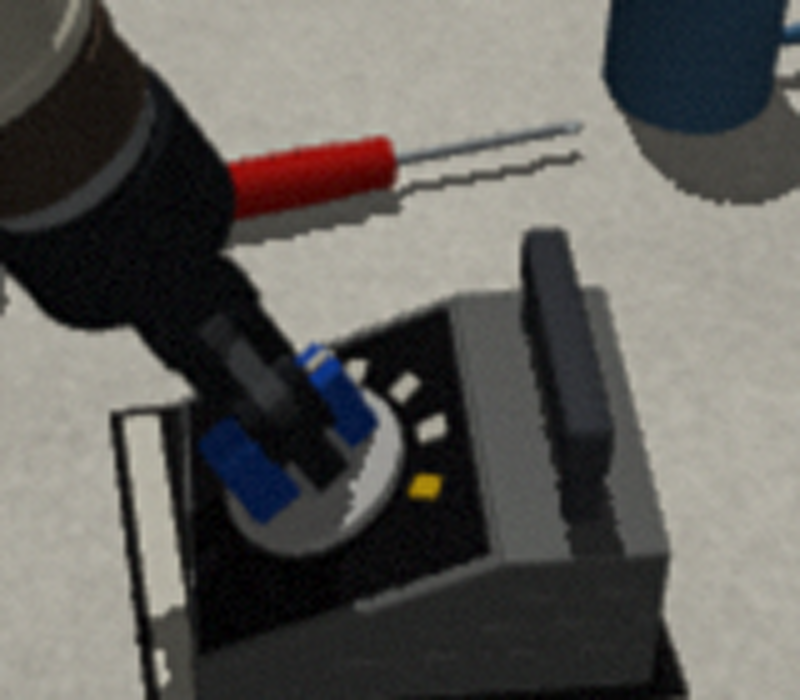

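The box motion between the fits is a rotation about one point: the front −y foot, at about (−53, −36) in the box frame. So my grip is loading mainly that foot. I'll compute the centre of pressure from the wrench and bring it under the box's middle.

```bash
cat >> dial.py <<'E'
TB=np.array([.02,.43,.01])  # free moment bias in dial frame
def cop(Fd,Td,gd,axd,v=V):
    """Fd,Td: force, moment on tool, dial frame; gd grasp point (m) dial frame; axd tool axis. CoP in box frame (mm) on mat plane"""
    F=RD@np.array(Fd); T=RD@(np.array(Td)-TB); tcp=O+RD@(np.array(gd)-.155*np.array(axd))
    # add box weight: mat reaction = -(box loads); loads on box: -F,-T at tcp, weight
    com=np.array([v[0],v[1],.04])
    f=-F+np.array([0,0,-3.3]); r0=np.array([v[0],v[1],.004])
    m=-T+np.cross(tcp-r0,-F)+np.cross(com-r0,[0,0,-3.3])
    # cop: (x,y,0) x f = m -> y*fz=mx ; -x*fz=my
    c=np.array([-m[1]/f[2],m[0]/f[2]]); c0=c
    a=v[2]; R=np.array([[np.cos(a),np.sin(a)],[-np.sin(a),np.cos(a)]])
    return (R@c*1000).round(0),f.round(1),m[2].round(2)
def copnow():
    R0,p0,s=pose(); g=RD.T@(p0+R0[:,0]*.155-O)
    print("CoP box mm, load, twist",*cop(RD.T@s["wrist_force"],RD.T@s["torque"],g,RD.T@R0[:,0]))
E
python3 - <<'E'
from dial import *
for n,F,T,g,ax in [("press1",(-1.8,.8,15.3),(.23,1.11,.1),(-.4,-.6,-2.2),(.004,-.002,-1)),
("rot1",(4.2,-.4,8.4),(-.66,-.21,.23),(7,-2.2,-1.2),(.018,-.006,-1)),
("press2",(-.5,.1,19.3),(.74,.72,-.01),(1.3,-1.2,-4.4),(.008,.001,-1)),
("rot2",(3.4,2.3,16.5),(.68,-.21,.23),(3.4,-1.1,-4.8),(.014,.002,-1)),
("rot2b",(3,.3,13.9),(-.4,.01,.15),(6.4,-2,-5),(.022,0,-1)),
("press3",(-4.2,5.5,56.2),(1.56,1.67,0),(1.5,-3.1,-5.1),(.02,-.005,-1)),
("rot3",(3.2,1.7,16.),(.32,.01,.27),(2.6,-3.9,-4.4),(.029,-.005,-1)),
("rot3b",(3.8,1.3,14.7),(-.23,.03,.19),(4.2,-5.3,-4.8),(.038,-.007,-1))]:
    print(n,*cop(F,T,np.array(g)/1e3,ax))
copnow()
E
```

```text
press1 [-23.  -2.] [  8.   -1.5 -16.4] -0.08
rot1 [-34. -50.] [ -0.2   0.4 -12.7] 0.04
press2 [-15.  30.] [  8.6  -0.9 -20.6] -0.26
rot2 [-15.  -1.] [  3.7  -2.6 -19.7] -0.22
rot2b [-22. -31.] [  3.1  -0.6 -17.2] 0.09
press3 [-14.   2.] [ 27.   -7.9 -52.5] 0.04
rot3 [-27. -14.] [  3.7  -2.  -19.2] -0.16
rot3b [-37. -36.] [  2.6  -1.5 -18.2] 0.1
CoP box mm, load, twist [-30. -36.] [  2.8  -2.7 -18.4] 0.2
```

At rest the pressure centre is fine (about −20, 0). While turning with the bar clamped it wanders to (−35, −40), over one foot. The remedy is the one the task hints at: don't clamp, and push the skirt with the tips so the load stays on the dial axis. First I'll put the box back, then open slightly.

jog_arm(
  increments=[
    [[0,0,0],[-0.5,0,0],-1],
    [[-0.1,0.03,0.022],[-0.1,0.3,0.3],-1],
    [[0,0,0],[0,0,0],-1],
  ],
)

```text
time_s: 16.62
ee_pos: [0.4568, -0.1896, 0.2294]
eef_rot: [-0.186, 0.529, 0.095, 0.823]
wrist_force: [0.2, 0.6, 2.1]
gripper_width: 0.225
```

```bash
python3 -c "
from dial import *
status(-.51,.002);copnow()
c=cam('side');crop(c,'pics/d16.png',200,200,160,140,5)"
```

```text
t 16.62 grasp pt in dial frame mm [ 0.6 -1.2  2.2] q_grip -0.499 w 0.225 F dial [1.  0.6 1.8] T dial [ 0.33  0.3  -0.08] axis err [ 0.003 -0.003 -1.   ]
shift cm [0.02 0.07 0.02] turn [-0.011  0.001  0.004]
CoP box mm, load, twist [-26.  35.] [-0.2 -0.6 -5.4] 0.01
```

View pics/d16.png

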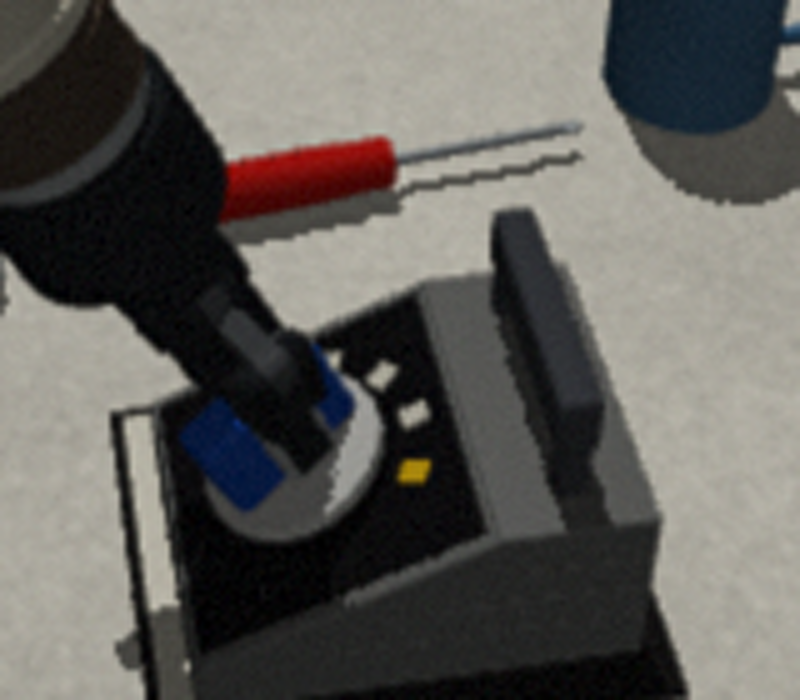

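The box is back in its place. Opening slightly (target about 23 mm) and pressing with the tips.

jog_arm(
  increments=[
    [[0,0,0],[0,0,0],-0.45],
    [[0,0,0],[0,0,0],-0.45],
  ],
)

```text
time_s: 16.92
ee_pos: [0.4559, -0.1894, 0.228]
eef_rot: [-0.184, 0.53, 0.094, 0.823]
wrist_force: [-0.4, 0.8, -0.9]
gripper_width: 0.278
```

```bash
python3 -c "
from dial import *
status(-.51,.002);copnow()"
```

```text
t 16.93 grasp pt in dial frame mm [-1.1 -1.1  1.3] q_grip -0.496 w 0.278 F dial [-0.9  0.8 -0.6] T dial [0.04 0.42 0.06] axis err [ 0.001 -0.003 -1.   ]
shift cm [-0.07 -0.    0.13] turn [-0.014 -0.001  0.003]
CoP box mm, load, twist [ 97. -72.] [ 0.4 -0.8 -2.4] 0.04
```

jog_arm(
  increments=[
    [[0,0,0],[0.3,0.07,0],-0.45],
    [[0,0,0],[0.3,0,0],-0.45],
  ],
)

```text
time_s: 17.18
ee_pos: [0.4581, -0.1893, 0.2229]
eef_rot: [-0.184, 0.529, 0.093, 0.823]
wrist_force: [-7.4, 1.7, 11.3]
gripper_width: 0.277
```

```bash
python3 -c "
from dial import *
status(-.51,.002);copnow()"
```

```text
t 17.18 grasp pt in dial frame mm [-1.2 -0.8 -4.2] q_grip -0.494 w 0.277 F dial [-2.   1.1 13.4] T dial [0.33 0.9  0.02] axis err [ 0.002 -0.004 -1.   ]
shift cm [-0.62 -0.05  0.14] turn [-0.016 -0.     0.004]
CoP box mm, load, twist [-7.  3.] [  7.4  -1.7 -14.6] -0.02
```

jog_arm(
  increments=[
    [[0,0,0],[0.25,0,0],-0.45],
    [[0.06,0,0],[0.15,0,0],-0.45],
  ],
)

```text
time_s: 17.42
ee_pos: [0.4592, -0.1895, 0.2209]
eef_rot: [-0.159, 0.531, 0.076, 0.829]
wrist_force: [-9.4, 1.7, 14.6]
gripper_width: 0.275
```

```bash
python3 -c "
from dial import *
status(.5,-.005);copnow()"
```

```text
t 17.43 grasp pt in dial frame mm [-0.7 -0.9 -6.5] q_grip -0.432 w 0.275 F dial [-2.5  0.8 17.2] T dial [0.25 0.83 0.16] axis err [ 0.004 -0.004 -1.   ]
shift cm [-0.15 -0.02  0.13] turn [0.932 0.004 0.004]
CoP box mm, load, twist [ 3. -2.] [  9.4  -1.7 -17.9] -0.14
```

jog_arm(
  increments=[
    [[0.06,0,0],[0.15,0,0],-0.45],
    [[0.06,0,0],[0.15,0,0],-0.45],
  ],
)

```text
time_s: 17.68
ee_pos: [0.4609, -0.1899, 0.2213]
eef_rot: [-0.108, 0.533, 0.043, 0.838]
wrist_force: [-6.3, 2.3, 15.1]
gripper_width: 0.273
```

```bash
python3 -c "
from dial import *
status(.5,-.005);copnow()
c=cam('side');crop(c,'pics/d17.png',200,200,160,140,5)"
```

```text
t 17.68 grasp pt in dial frame mm [ 1.9 -1.3 -6.9] q_grip -0.308 w 0.273 F dial [ 0.5  1.8 16.4] T dial [0.47 0.28 0.25] axis err [ 0.009 -0.005 -1.   ]
shift cm [-0.19  0.07 -0.02] turn [0.808 0.01  0.004]
CoP box mm, load, twist [-5. -5.] [  6.3  -2.3 -18.4] -0.21
```

View pics/d17.png

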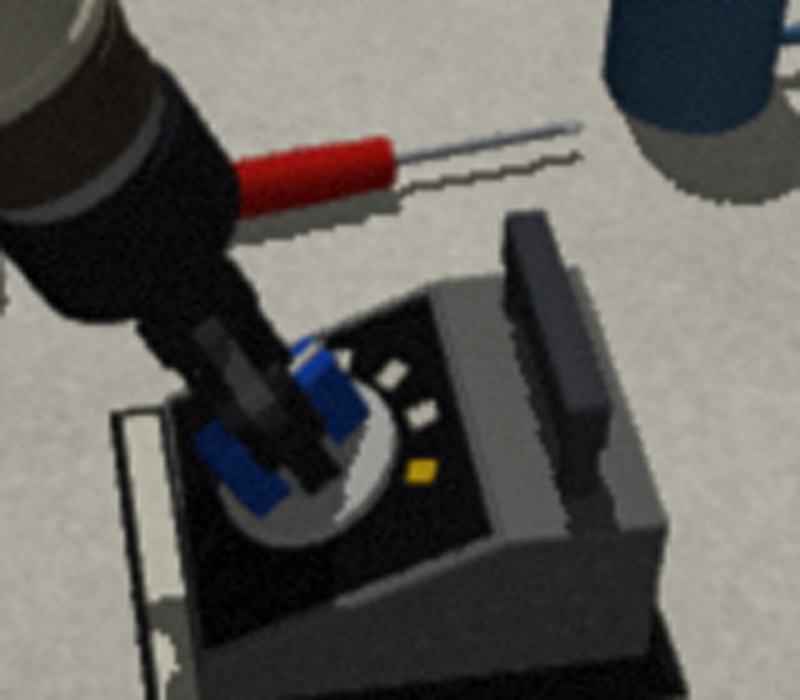

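The pressure centre stays near the middle now and the box is nearly still. Continuing with small drift corrections.

jog_arm(
  increments=[
    [[0.06,0.005,0.002],[0.17,0.05,-0.05],-0.45],
    [[0.06,0.005,0.002],[0.17,0.05,-0.05],-0.45],
  ],
)

```text
time_s: 17.98
ee_pos: [0.4643, -0.19, 0.2226]
eef_rot: [-0.056, 0.533, 0.01, 0.844]
wrist_force: [-3.7, 0.6, 12.6]
gripper_width: 0.278
```

```bash
python3 -c "
from dial import *
status(.5,-.005);copnow()
c=cam('side');crop(c,'pics/d18.png',200,200,160,140,5)"
```

```text
t 17.98 grasp pt in dial frame mm [ 6.  -1.2 -7.1] q_grip -0.186 w 0.278 F dial [ 1.9  0.2 13. ] T dial [-0.09  0.01  0.27] axis err [ 0.012 -0.005 -1.   ]
shift cm [-0.22  0.12 -0.39] turn [0.686 0.013 0.003]
CoP box mm, load, twist [ -6. -17.] [  3.7  -0.6 -15.9] -0.16
```

View pics/d18.png

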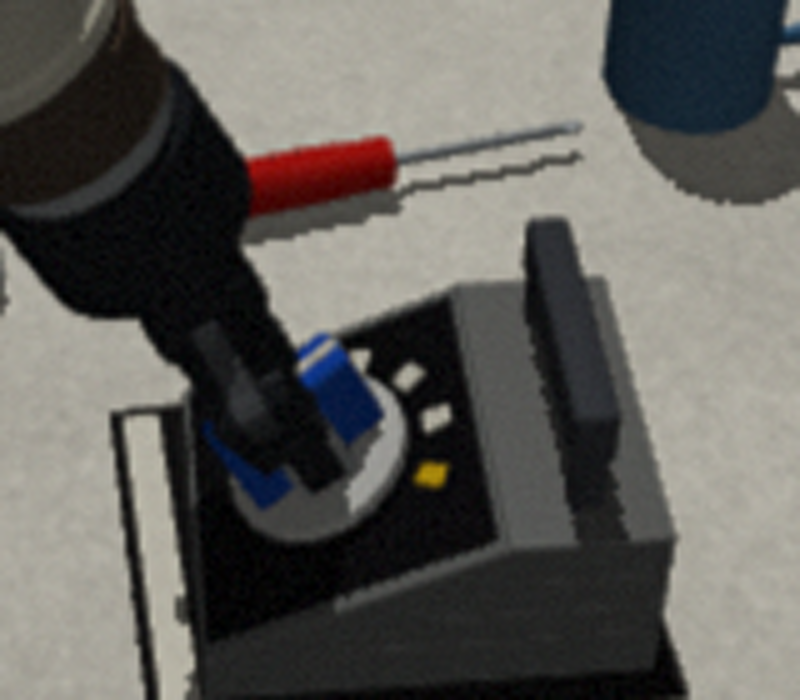

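```bash
python3 - <<'E'
from bx import *
def show(n,d):
    v,r=bx(d); print(n,v.round(4))
show("d16",dict(fn=(207,655),sn=(488,540),bn=(660,517),sf=(420,285),bf=(568,266),hf=(530,208),hn=(602,402)))
show("d17",dict(fn=(207,648),sn=(493,540),bn=(667,525),sf=(432,287),bf=(580,268),hf=(545,212),hn=(608,405)))
show("d18",dict(fn=(207,640),sn=(498,547),bn=(672,540),sf=(455,287),bf=(605,279),hf=(570,218),hn=(617,418)))
E
```

```text
d16 [ 0.5703 -0.198  -0.0865]
d17 [ 0.5734 -0.1985 -0.1156]
d18 [ 0.5778 -0.2008 -0.1807]
```

jog_arm(
  increments=[
    [[0,0,0],[-0.4,0,0],-0.45],
    [[0,0,0],[-0.2,0,0],-1],
    [[0,0,0],[0,0,0],-1],
  ],
)

```text
time_s: 18.55
ee_pos: [0.4618, -0.1898, 0.2285]
eef_rot: [-0.057, 0.533, 0.01, 0.844]
wrist_force: [-0.2, 1.1, 0.2]
gripper_width: 0.226
```

```bash
python3 -c "
from dial import *
status(-.4,.002);copnow()
c=cam('side');crop(c,'pics/d19.png',200,200,160,140,5)"
```

```text
t 18.55 grasp pt in dial frame mm [ 6.4 -1.4 -0.7] q_grip -0.187 w 0.226 F dial [-0.1  1.1  0.3] T dial [0.05 0.49 0.07] axis err [ 0.013 -0.006 -1.   ]
shift cm [-0.28  0.12 -0.42] turn [-0.213  0.011  0.01 ]
CoP box mm, load, twist [ -9. -70.] [ 0.2 -1.1 -3.5] 0.06
```

View pics/d19.png

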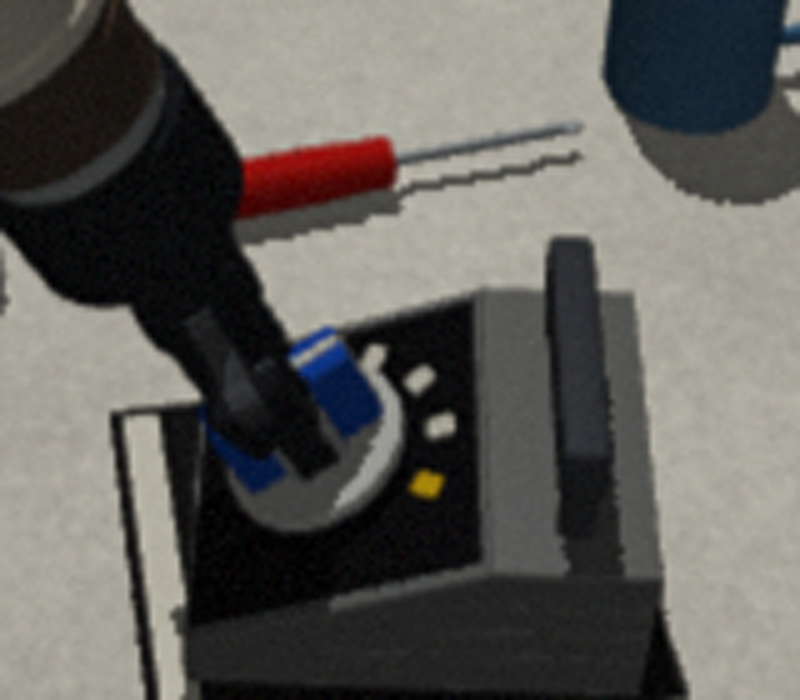

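Progress: the bar is now at about −0.37 in the box frame, so half of that turn went into the dial. I'll set the box back and repeat ungripped with a harder push and smaller turns.

jog_arm(
  increments=[
    [[-0.1,0.006,0.006],[-0.3,0.06,-0.25],-1],
    [[-0.09,0.005,0.005],[0,0.06,-0.25],-1],
    [[0,0,0],[0,0,0],-1],
  ],
)

```text
time_s: 18.98
ee_pos: [0.4552, -0.1896, 0.2274]
eef_rot: [-0.136, 0.536, 0.065, 0.831]
wrist_force: [-2.2, 0.6, 3.1]
gripper_width: 0.229
```

```bash
python3 -c "
from dial import *
status(-.38,.002);copnow()
c=cam('side');crop(c,'pics/d20.png',200,200,160,140,5)"
```

```text
t 18.98 grasp pt in dial frame mm [-2.8 -0.7  1. ] q_grip -0.381 w 0.229 F dial [-0.7  0.4  3.8] T dial [0.03 0.13 0.05] axis err [-0.004  0.001 -1.   ]
shift cm [-0.1  -0.    0.23] turn [ 0.001 -0.004 -0.002]
CoP box mm, load, twist [ 68. -15.] [ 2.2 -0.6 -6.4] 0.0
```

View pics/d20.png

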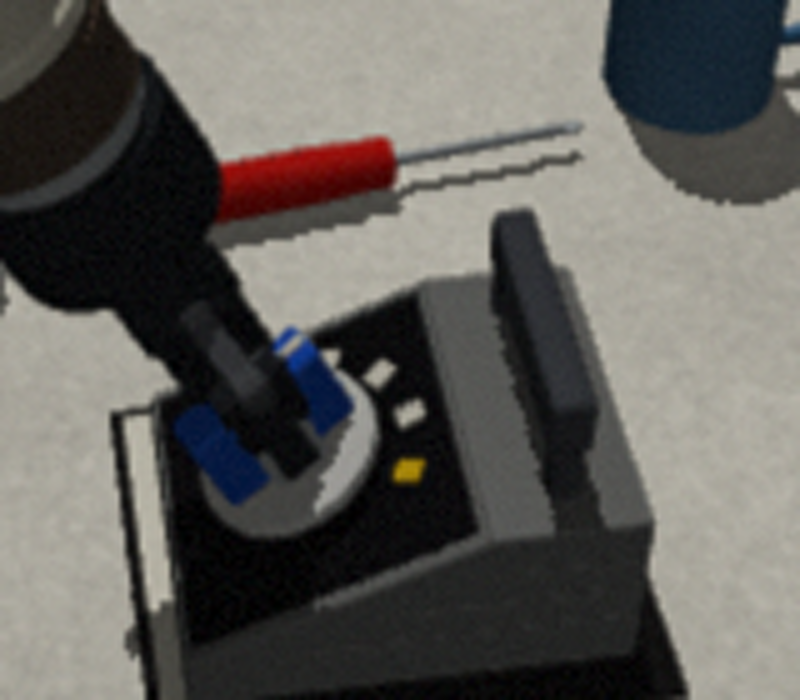

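jog_arm(
  increments=[
    [[0,0,0],[0,0,0],-0.5],
    [[0,0,0],[0.3,0,0],-0.5],
    [[0,0,0],[0.3,0,0],-0.5],
    [[0,0,0],[0.3,0.04,-0.1],-0.5],
  ],
)

```text
time_s: 19.52
ee_pos: [0.4578, -0.1897, 0.2208]
eef_rot: [-0.134, 0.535, 0.064, 0.832]
wrist_force: [-22.2, 5.4, 36.5]
gripper_width: 0.25
```

```bash
python3 -c "
from dial import *
status(-.38,.002);copnow()"
```

```text
t 19.52 grasp pt in dial frame mm [-2.8 -0.6 -6. ] q_grip -0.377 w 0.25 F dial [-5.1  3.4 42.7] T dial [0.53 1.48 0.01] axis err [-0.002  0.    -1.   ]
shift cm [-0.8  -0.03  0.26] turn [-0.003 -0.002 -0.001]
CoP box mm, load, twist [-6. -7.] [ 22.2  -5.4 -39.8] 0.19
```

jog_arm(
  increments=[
    [[0.04,0,0],[0.3,0.04,-0.1],-0.5],
  ],
)

```text
time_s: 19.65
ee_pos: [0.4587, -0.1899, 0.2206]
eef_rot: [-0.118, 0.534, 0.053, 0.836]
wrist_force: [-15.4, 4.5, 29.4]
gripper_width: 0.251
```

```bash
python3 -c "
from dial import *
status(-.38,.002);copnow()"
```

```text
t 19.65 grasp pt in dial frame mm [-1.2 -0.8 -6.6] q_grip -0.337 w 0.251 F dial [-1.8  3.1 33.3] T dial [0.49 0.95 0.21] axis err [ 0.004  0.    -1.   ]
shift cm [-0.86  0.02  0.2 ] turn [-0.043  0.003  0.001]
CoP box mm, load, twist [-12. -11.] [ 15.4  -4.5 -32.7] -0.02
```

jog_arm(
  increments=[
    [[0.04,0,0],[0.3,0.04,-0.1],-0.5],
  ],
)

```text
time_s: 19.77
ee_pos: [0.4599, -0.1901, 0.2202]
eef_rot: [-0.101, 0.533, 0.041, 0.839]
wrist_force: [-8.3, 4.0, 17.6]
gripper_width: 0.253
```

```bash
python3 -c "
from dial import *
status(-.38,.002);copnow()"
```

```text
t 19.77 grasp pt in dial frame mm [ 0.6 -0.9 -7.4] q_grip -0.296 w 0.253 F dial [-0.4  3.3 19.6] T dial [0.28 0.47 0.33] axis err [ 0.009 -0.    -1.   ]
shift cm [-0.94  0.05  0.12] turn [-0.084  0.009  0.004]
CoP box mm, load, twist [ -5. -30.] [  8.3  -4.  -20.9] -0.03
```

jog_arm(
  increments=[
    [[0.04,0.01,0.004],[0.3,0.07,-0.15],-0.5],
  ],
)

```text
time_s: 19.9
ee_pos: [0.4608, -0.1902, 0.2204]
eef_rot: [-0.084, 0.535, 0.031, 0.84]
wrist_force: [-17.4, 4.5, 30.5]
gripper_width: 0.25
```

```bash
python3 -c "
from dial import *
status(-.38,.002);copnow()"
```

```text
t 19.9 grasp pt in dial frame mm [ 0.9 -0.9 -7.7] q_grip -0.256 w 0.25 F dial [-3.2  3.  35.1] T dial [0.38 0.76 0.34] axis err [ 0.006 -0.    -1.   ]
shift cm [-0.97  0.08  0.03] turn [-0.124  0.006  0.002]
CoP box mm, load, twist [  5. -14.] [ 17.4  -4.5 -33.8] -0.11
```

jog_arm(
  increments=[
    [[0.04,0.01,0.004],[0.3,0.07,-0.15],-0.5],
  ],
)

```text
time_s: 20.02
ee_pos: [0.4615, -0.1902, 0.2206]
eef_rot: [-0.067, 0.537, 0.02, 0.841]
wrist_force: [-18.0, 3.9, 30.1]
gripper_width: 0.249
```

```bash
python3 -c "
from dial import *
status(-.38,.002);copnow()
c=cam('side');crop(c,'pics/d21.png',200,200,160,140,5)"
```

```text
t 20.02 grasp pt in dial frame mm [ 1.  -0.9 -7.7] q_grip -0.216 w 0.249 F dial [-3.8  2.2 35.1] T dial [0.31 0.96 0.33] axis err [ 0.002 -0.    -1.   ]
shift cm [-0.98  0.1  -0.05] turn [-0.164  0.002  0.001]
CoP box mm, load, twist [  4. -11.] [ 18.   -3.9 -33.4] -0.15
```

View pics/d21.png

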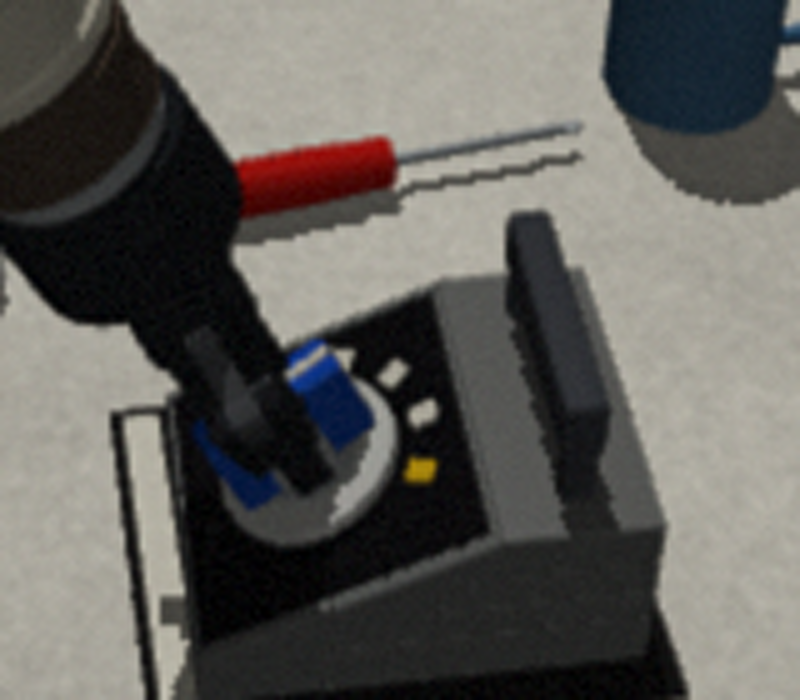

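This is the regime I wanted: a steady 35 N, torque at the dial's 0.33 N m, no drift, and the box holding. I'll carry on the same way.

jog_arm(
  increments=[
    [[0.04,0.008,0.001],[0.28,0.04,-0.15],-0.5],
    [[0.04,0.008,0.001],[0.28,0.04,-0.15],-0.5],
  ],
)

```text
time_s: 20.32
ee_pos: [0.4638, -0.1904, 0.2209]
eef_rot: [-0.034, 0.538, -0.002, 0.842]
wrist_force: [-9.8, 2.4, 21.2]
gripper_width: 0.248
```

```bash
python3 -c "
from dial import *
status(.5,.002);copnow()"
```

```text
t 20.32 grasp pt in dial frame mm [ 3.  -1.1 -8.5] q_grip -0.135 w 0.248 F dial [-0.1  1.5 23.4] T dial [0.27 0.35 0.29] axis err [ 0.    -0.002 -1.   ]
shift cm [-1.05  0.12 -0.28] turn [0.635 0.001 0.002]
CoP box mm, load, twist [-1. -9.] [  9.8  -2.4 -24.5] -0.2
```

jog_arm(
  increments=[
    [[0.04,0.008,0],[0.28,0.03,-0.15],-0.5],
    [[0.04,0.008,0],[0.28,0.03,-0.15],-0.5],
  ],
)

```text
time_s: 20.58
ee_pos: [0.466, -0.1904, 0.221]
eef_rot: [-0.001, 0.538, -0.024, 0.842]
wrist_force: [-11.1, 3.2, 21.4]
gripper_width: 0.251
```

```bash
python3 -c "
from dial import *
status(.5,.002);copnow()
c=cam('side');crop(c,'pics/d22.png',200,200,160,140,5)"
```

```text
t 20.57 grasp pt in dial frame mm [ 4.8 -1.3 -9.4] q_grip -0.056 w 0.251 F dial [-1.2  2.2 24.2] T dial [0.35 0.31 0.32] axis err [-0.002 -0.004 -1.   ]
shift cm [-1.13  0.09 -0.5 ] turn [ 0.556 -0.001  0.004]
CoP box mm, load, twist [ 14. -13.] [ 11.1  -3.2 -24.7] -0.19
```

View pics/d22.png

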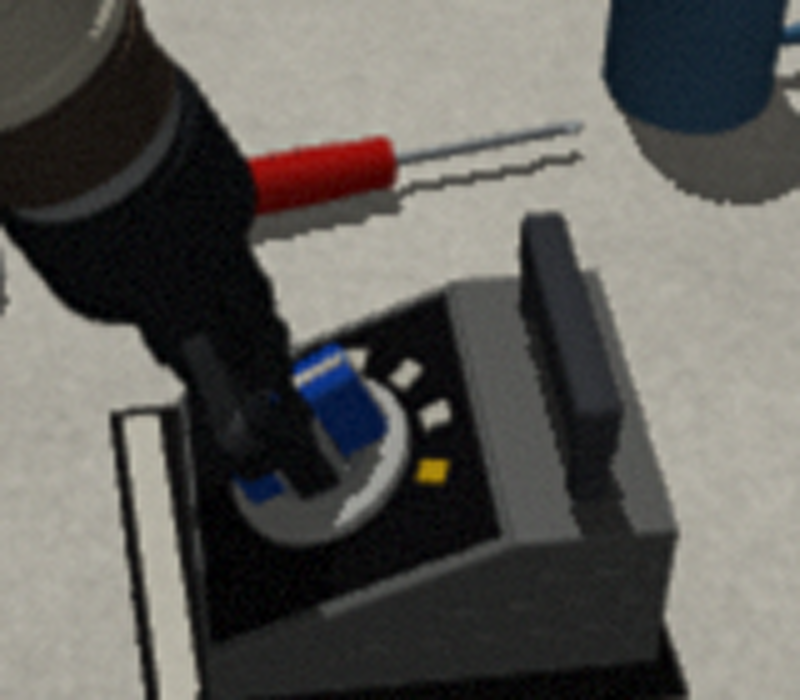

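```bash
python3 - <<'E'
from bx import *
def show(n,d):
    v,r=bx(d); print(n,v.round(4))
show("d21",dict(fn=(203,645),sn=(490,543),bn=(665,528),sf=(435,283),bf=(582,268),hf=(548,212),hn=(607,410)))
show("d22",dict(fn=(210,642),sn=(502,543),bn=(677,532),sf=(449,285),bf=(597,272),hf=(562,214),hn=(620,414)))
E
```

```text
d21 [ 0.5733 -0.1989 -0.1291]
d22 [ 0.5775 -0.2004 -0.1431]
```

jog_arm(
  increments=[
    [[0,0,0],[-0.5,0,0],-0.5],
    [[0,0,0],[-0.4,0,0],-1],
    [[0,0,0],[0,0,0],-1],
  ],
)

```text
time_s: 21.1
ee_pos: [0.4615, -0.1893, 0.2292]
eef_rot: [-0.001, 0.539, -0.024, 0.842]
wrist_force: [0.0, -0.0, -3.4]
gripper_width: 0.226
```

```bash
python3 -c "
from dial import *
status(.5,.002);copnow()
c=cam('side');crop(c,'pics/d23.png',200,200,160,140,5)"
```

```text
t 21.1 grasp pt in dial frame mm [ 3.8 -0.5 -0. ] q_grip -0.056 w 0.226 F dial [-1.4 -0.  -3. ] T dial [-0.05  0.57  0.01] axis err [-0.003 -0.003 -1.   ]
shift cm [-0.2   0.02 -0.43] turn [ 0.556 -0.002  0.004]
CoP box mm, load, twist [-3724.   872.] [-0.   0.   0.1] 0.03
```

View pics/d23.png

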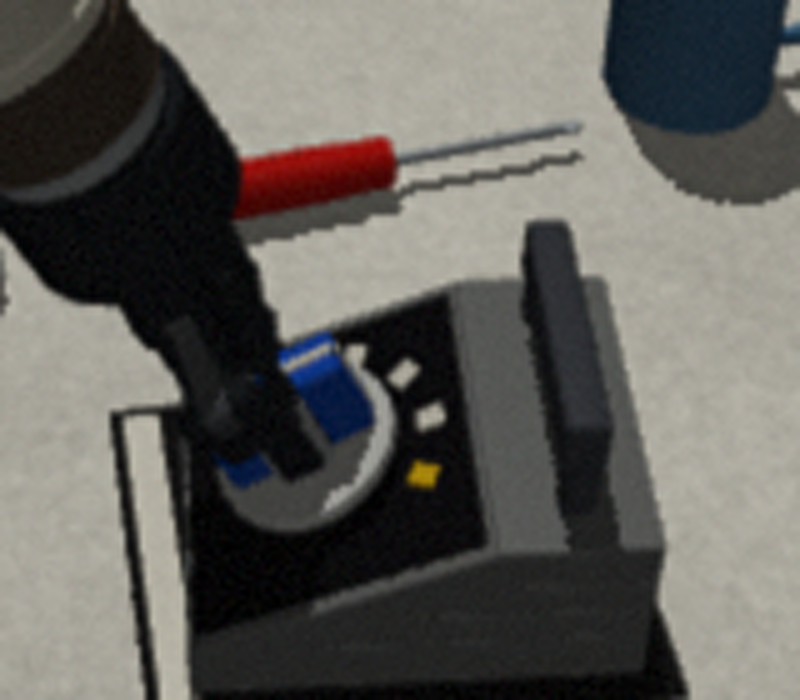

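Dial at about −0.16. With the bar gripped and lightly lifted, I'll put the box back, deliberately a few mm towards the stripe because pressing creeps it the other way.

jog_arm(
  increments=[
    [[-0.07,0,0.002],[-0.2,0.15,-0.5],-1],
    [[-0.06,0,0.002],[-0.2,0.15,-0.5],-1],
    [[0,0,0],[0,0,0],-1],
  ],
)

```text
time_s: 21.52
ee_pos: [0.4514, -0.1867, 0.2274]
eef_rot: [-0.055, 0.539, 0.014, 0.84]
wrist_force: [-4.2, -0.2, 3.9]
gripper_width: 0.224
```

```bash
python3 -c "
from dial import *
status(.5,.002);copnow()
c=cam('side');crop(c,'pics/d24.png',200,200,160,140,5)"
```

```text
t 21.52 grasp pt in dial frame mm [-6.4  1.8  2.8] q_grip -0.188 w 0.224 F dial [-2.1 -0.5  5.3] T dial [ 0.06  0.76 -0.06] axis err [-0.004  0.    -1.   ]
shift cm [ 0.07 -0.28  0.54] turn [ 0.688 -0.004  0.   ]
CoP box mm, load, twist [19. 27.] [ 4.2  0.2 -7.2] -0.03
```

View pics/d24.png

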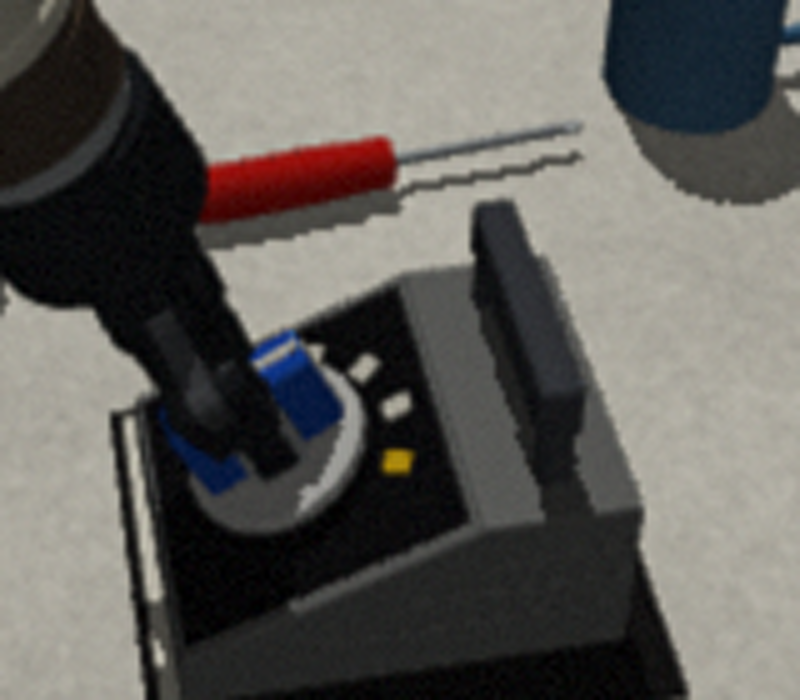

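jog_arm(
  increments=[
    [[0,0,0],[0,0,0],-0.5],
    [[0,0,0],[0.3,0,0],-0.5],
    [[0,0,0],[0.3,0,0],-0.5],
    [[0.04,0.005,0],[0.3,0.03,-0.15],-0.5],
  ],
)

```text
time_s: 22.08
ee_pos: [0.4545, -0.1869, 0.2211]
eef_rot: [-0.038, 0.54, 0.002, 0.841]
wrist_force: [-20.7, 4.9, 37.5]
gripper_width: 0.25
```

```bash
python3 -c "
from dial import *
status(.5,.002);copnow()"
```

```text
t 22.07 grasp pt in dial frame mm [-6.3  1.9 -4.2] q_grip -0.146 w 0.25 F dial [-3.2  3.1 42.9] T dial [0.89 1.11 0.27] axis err [-0.004  0.001 -1.   ]
shift cm [-0.63 -0.26  0.53] turn [ 0.646 -0.004  0.   ]
CoP box mm, load, twist [-12.   2.] [ 20.7  -4.9 -40.8] -0.28
```

jog_arm(
  increments=[
    [[0.04,0.01,0],[0.3,0.03,-0.2],-0.5],
    [[0.04,0.01,0],[0.3,0.03,-0.2],-0.5],
  ],
)

```text
time_s: 22.32
ee_pos: [0.4555, -0.1869, 0.2216]
eef_rot: [-0.004, 0.542, -0.02, 0.84]
wrist_force: [-16.0, 3.5, 29.4]
gripper_width: 0.25
```

```bash
python3 -c "
from dial import *
status(.5,.002);copnow()"
```

```text
t 22.32 grasp pt in dial frame mm [-6.   1.8 -4.2] q_grip -0.066 w 0.25 F dial [-2.3  2.1 33.5] T dial [0.9  1.11 0.22] axis err [-0.01  -0.001 -1.   ]
shift cm [-0.63 -0.22  0.43] turn [ 0.566 -0.009  0.003]
CoP box mm, load, twist [-16.  10.] [ 16.   -3.5 -32.7] -0.36
```

jog_arm(
  increments=[
    [[0.04,0.004,0],[0.3,0.02,-0.15],-0.5],
    [[0.04,0.004,0],[0.3,0.02,-0.15],-0.5],
    [[0.04,0.004,0],[0.3,0,-0.15],-0.5],
  ],
)

```text
time_s: 22.7
ee_pos: [0.4597, -0.1872, 0.2209]
eef_rot: [0.046, 0.535, -0.052, 0.842]
wrist_force: [-8.9, 3.5, 19.0]
gripper_width: 0.252
```

```bash
python3 -c "
from dial import *
status(.5,.002);copnow()"
```

```text
t 22.7 grasp pt in dial frame mm [-0.9  1.7 -6.6] q_grip 0.053 w 0.252 F dial [-0.3  2.7 21.1] T dial [0.39 0.46 0.28] axis err [ 0.    -0.002 -1.   ]
shift cm [-0.86 -0.19  0.11] turn [0.447 0.001 0.001]
CoP box mm, load, twist [ -6. -14.] [  8.9  -3.5 -22.3] -0.13
```

jog_arm(
  increments=[
    [[0.04,0.005,0],[0.3,0,-0.15],-0.5],
    [[0.04,0.005,0],[0.3,0,-0.15],-0.5],
  ],
)

```text
time_s: 22.95
ee_pos: [0.4629, -0.1877, 0.2206]
eef_rot: [0.079, 0.531, -0.074, 0.841]
wrist_force: [-7.7, 3.1, 18.5]
gripper_width: 0.25
```

```bash
python3 -c "
from dial import *
status(.5,.002);copnow()
c=cam('side');crop(c,'pics/d25.png',200,200,160,140,5)"
```

```text
t 22.95 grasp pt in dial frame mm [ 2.6  1.3 -8.3] q_grip 0.132 w 0.25 F dial [ 0.6  2.4 20.1] T dial [0.16 0.36 0.31] axis err [ 0.006 -0.003 -1.   ]
shift cm [-1.03 -0.19 -0.15] turn [0.368 0.006 0.001]
CoP box mm, load, twist [ -9. -23.] [  7.7  -3.1 -21.8] -0.08
```

View pics/d25.png

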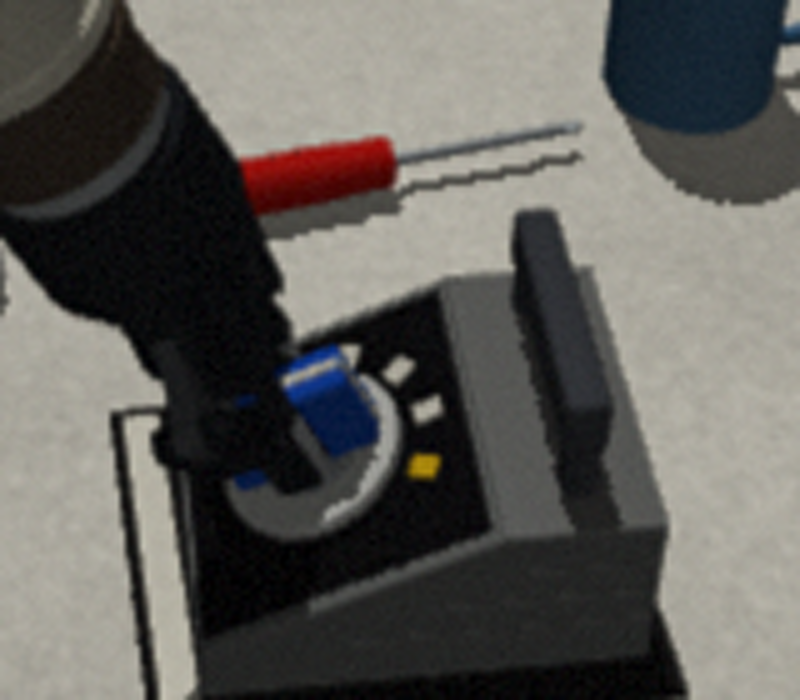

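jog_arm(
  increments=[
    [[0.035,0.014,0],[0.32,0.03,-0.3],-0.5],
    [[0.035,0.014,0],[0.32,0.03,-0.3],-0.5],
  ],
)

```text
time_s: 23.25
ee_pos: [0.4647, -0.1878, 0.2211]
eef_rot: [0.108, 0.531, -0.092, 0.835]
wrist_force: [-15.0, 3.2, 29.2]
gripper_width: 0.25
```

```bash
python3 -c "
from dial import *
status(.5,.002);copnow()"
```

```text
t 23.25 grasp pt in dial frame mm [ 3.2  1.4 -8.6] q_grip 0.201 w 0.25 F dial [-1.4  1.9 32.9] T dial [-0.01  0.64  0.35] axis err [-0.003 -0.003 -1.   ]
shift cm [-1.06 -0.26 -0.32] turn [ 0.299 -0.001  0.004]
CoP box mm, load, twist [  0. -16.] [ 15.   -3.2 -32.5] -0.12
```

jog_arm(
  increments=[
    [[0.035,0.012,0],[0.32,0.05,-0.3],-0.5],
  ],
)

```text
time_s: 23.38
ee_pos: [0.4652, -0.1876, 0.2213]
eef_rot: [0.122, 0.531, -0.102, 0.832]
wrist_force: [-14.2, 2.2, 26.6]
gripper_width: 0.257
```

```bash
python3 -c "
from dial import *
status(.5,.002);copnow()"
```

```text
t 23.38 grasp pt in dial frame mm [ 3.3  1.5 -8.6] q_grip 0.236 w 0.257 F dial [-1.8  0.9 30.2] T dial [-0.24  0.77  0.27] axis err [-0.006 -0.004 -1.   ]
shift cm [-1.05 -0.3  -0.36] turn [ 0.264 -0.004  0.006]
CoP box mm, load, twist [ -1. -16.] [ 14.2  -2.2 -29.9] -0.06
```

jog_arm(
  increments=[
    [[0.035,0.009,0.001],[0.32,-0.03,-0.3],-0.5],
    [[0.035,0.009,0.001],[0.32,-0.03,-0.3],-0.5],
    [[0.035,0.009,0.001],[0.32,-0.05,-0.3],-0.5],
  ],
)

```text
time_s: 23.75
ee_pos: [0.4661, -0.1883, 0.2213]
eef_rot: [0.166, 0.524, -0.128, 0.825]
wrist_force: [-13.4, 2.1, 25.4]
gripper_width: 0.248
```

```bash
python3 -c "
from dial import *
status(.5,.002);copnow()
c=cam('side');crop(c,'pics/d26.png',200,200,160,140,5)"
```

```text
t 23.75 grasp pt in dial frame mm [ 4.4  1.3 -9.1] q_grip 0.34 w 0.248 F dial [-1.6  0.9 28.8] T dial [-0.02  0.57  0.32] axis err [-0.004 -0.001 -1.   ]
shift cm [-1.11 -0.31 -0.44] turn [ 0.16  -0.004  0.003]
CoP box mm, load, twist [  5. -12.] [ 13.4  -2.1 -28.7] -0.19
```

View pics/d26.png

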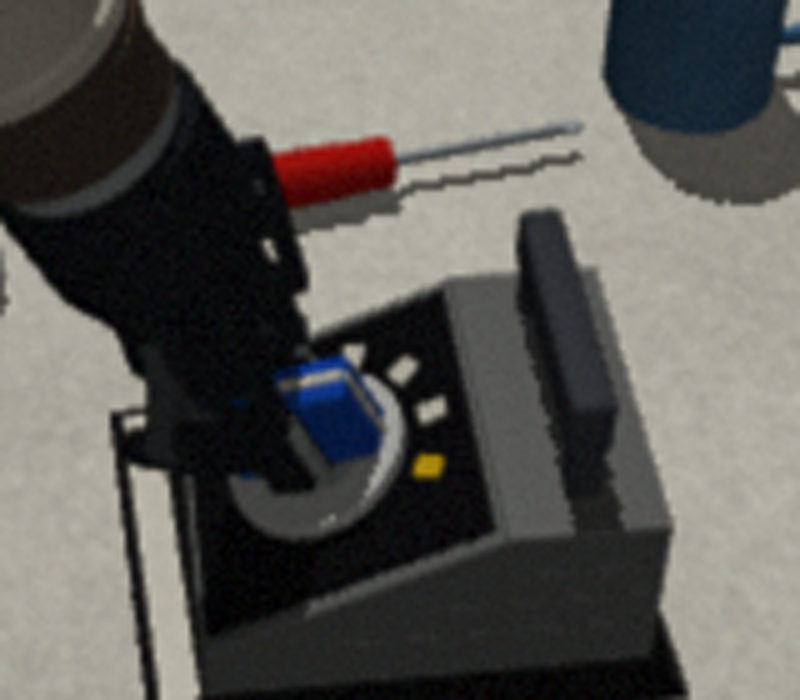

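Works well: the box is nearly stationary. Continuing.

jog_arm(
  increments=[
    [[0.035,0.009,0.002],[0.32,-0.08,-0.3],-0.5],
    [[0.035,0.009,0.002],[0.32,-0.08,-0.3],-0.5],
    [[0.035,0.009,0.002],[0.32,-0.1,-0.3],-0.5],
  ],
)

```text
time_s: 24.18
ee_pos: [0.4658, -0.1896, 0.2211]
eef_rot: [0.211, 0.517, -0.153, 0.816]
wrist_force: [-14.4, 2.5, 27.8]
gripper_width: 0.255
```

```bash
python3 -c "
from dial import *
status(.5,.002);copnow()"
```

```text
t 24.18 grasp pt in dial frame mm [ 4.4  1.2 -9.2] q_grip 0.445 w 0.255 F dial [-1.5  1.2 31.4] T dial [-0.06  0.84  0.33] axis err [-0.003  0.006 -1.   ]
shift cm [-1.11 -0.22 -0.43] turn [ 0.055 -0.005 -0.004]
CoP box mm, load, twist [ -5. -15.] [ 14.4  -2.5 -31.1] -0.13
```

jog_arm(
  increments=[
    [[0.035,0.009,0.002],[0.32,-0.1,-0.3],-0.5],
    [[0.035,0.009,0.002],[0.32,-0.12,-0.3],-0.5],
  ],
)

```text
time_s: 24.42
ee_pos: [0.4654, -0.1904, 0.2209]
eef_rot: [0.241, 0.511, -0.168, 0.808]
wrist_force: [-14.6, 2.0, 27.5]
gripper_width: 0.256
```

```bash
python3 -c "
from dial import *
status(.5,.002);copnow()
c=cam('side');crop(c,'pics/d27.png',200,200,160,140,5)
c=cam('wrist');cv2.imwrite('pics/w27.png',cv2.resize(c['img'][:,:,::-1],None,fx=1.5,fy=1.5))"
```

```text
t 24.43 grasp pt in dial frame mm [ 4.3  1.1 -9.2] q_grip 0.515 w 0.256 F dial [-1.7  0.7 31.1] T dial [-0.21  0.83  0.33] axis err [-0.001  0.012 -1.   ]
shift cm [-1.12 -0.15 -0.43] turn [-0.015 -0.006 -0.01 ]
CoP box mm, load, twist [ -3. -17.] [ 14.6  -2.  -30.8] -0.1
```

View pics/d27.png

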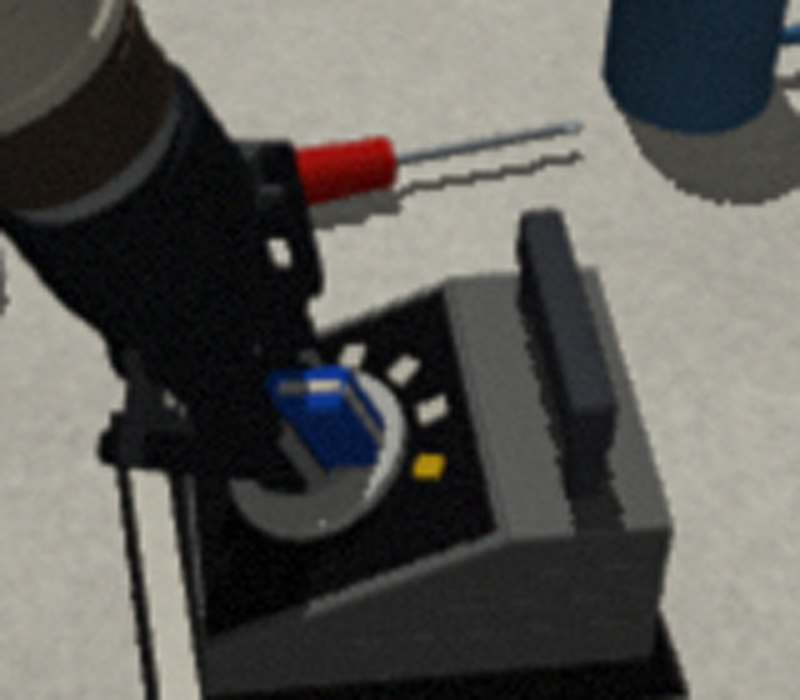

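View pics/w27.png

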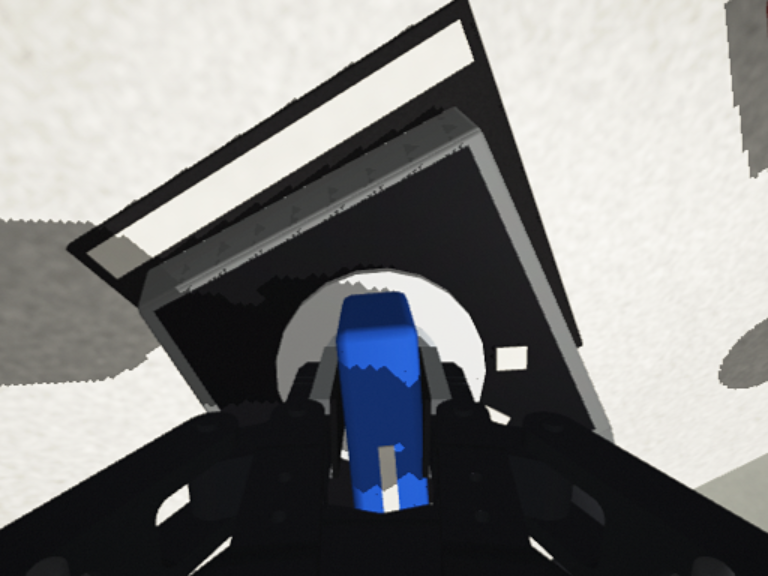

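The box stays still. Two estimates of the dial in the box frame agree at about 0.41: grip angle minus lag and twist, and the angle between bar and face edge in the wrist picture. About 0.09 rad more is needed.

jog_arm(
  increments=[
    [[0.035,0.009,0.006],[0.32,-0.12,-0.3],-0.5],
    [[0.035,0.009,0.006],[0.32,-0.12,-0.3],-0.5],
    [[0.025,0.009,0.006],[0.32,-0.14,-0.3],-0.5],
  ],
)

```text
time_s: 24.9
ee_pos: [0.4663, -0.1926, 0.22]
eef_rot: [0.283, 0.499, -0.184, 0.798]
wrist_force: [-9.2, 0.8, 22.5]
gripper_width: 0.254
```

```bash
python3 -c "
from dial import *
status(.5,.002);copnow()
c=cam('side');crop(c,'pics/d28.png',200,200,160,140,5)
c=cam('wrist');cv2.imwrite('pics/w28.png',cv2.resize(c['img'][:,:,::-1],None,fx=1.5,fy=1.5))"
```

```text
t 24.9 grasp pt in dial frame mm [  6.9   1.3 -10.4] q_grip 0.608 w 0.254 F dial [ 1.2 -0.  24.3] T dial [-0.8   0.64  0.31] axis err [ 0.012  0.027 -1.   ]
shift cm [-1.24 -0.02 -0.59] turn [-0.108 -0.004 -0.029]
CoP box mm, load, twist [-22. -36.] [  9.2  -0.8 -25.8] 0.1
```

View pics/d28.png

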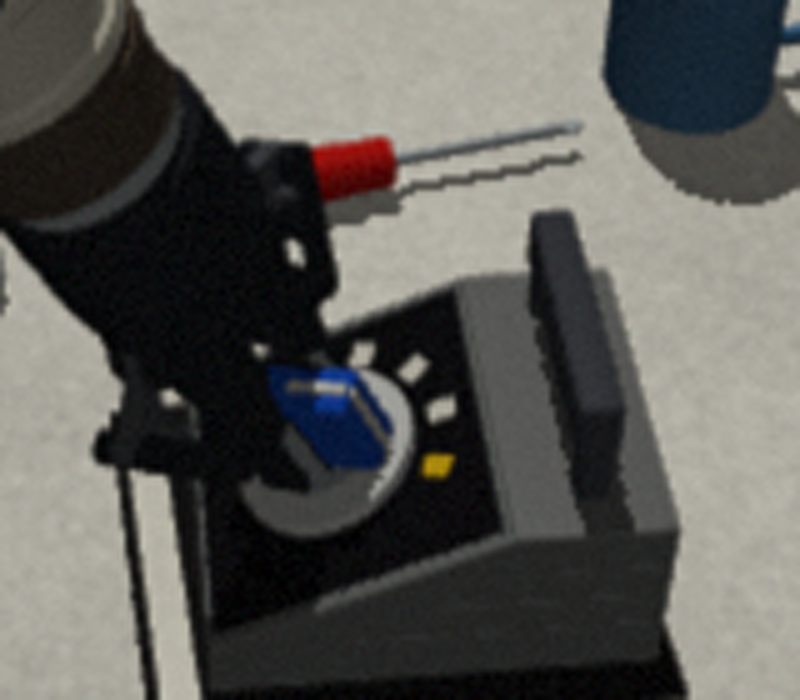

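View pics/w28.png

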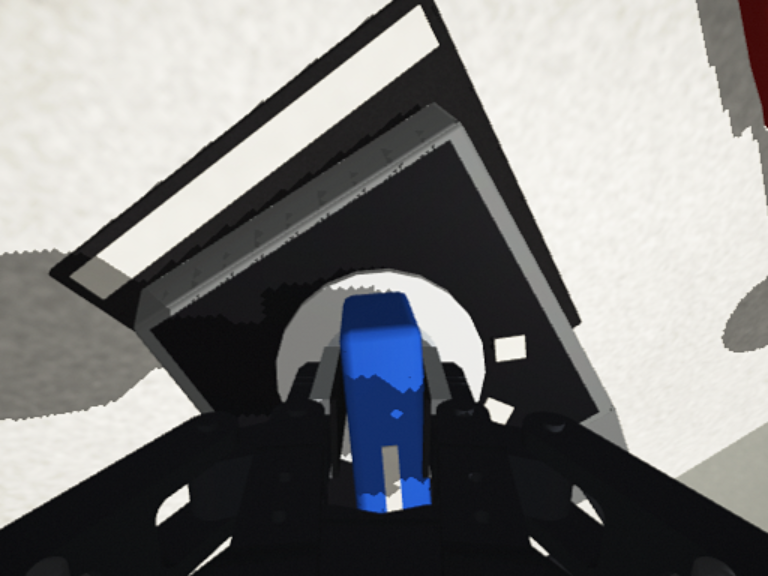

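Both estimates now give about 0.48, inside 0.39–0.61, and the box slid only about 3 mm. I'll release and back out along the axis, then check.

jog_arm(
  increments=[
    [[0,0,0],[-0.4,0,0],-0.5],
    [[0,0,0],[-0.4,0,0],-0.3],
    [[0,0,0],[0,0,0],0.0],
    [[0,0,0],[-1.5,0,0],0.0],
    [[0,0,0],[-4,0,0],0.0],
  ],
)

```text
time_s: 25.62
ee_pos: [0.4385, -0.1917, 0.2772]
eef_rot: [0.283, 0.5, -0.184, 0.798]
wrist_force: [0.0, -0.2, 0.6]
gripper_width: 0.495
```

jog_arm(
  increments=[
    [[0,0,0],[-5,0,0],0.0],
    [[0,0,0],[-5,0,0],0.0],
    [[0,0,0],[0,0,0],0.0],
  ],
)

```text
time_s: 26.0
ee_pos: [0.3931, -0.1904, 0.3734]
eef_rot: [0.282, 0.499, -0.185, 0.799]
wrist_force: [0.6, -0.7, -0.3]
gripper_width: 0.498
```

```bash
python3 -c "
from dial import *
status()
c=cam('side');crop(c,'pics/d29.png',200,200,160,140,5)
c=cam('scene');crop(c,'pics/s29.png',90,150,160,140,5)
c=cam('wrist');cv2.imwrite('pics/w29.png',cv2.resize(c['img'][:,:,::-1],None,fx=1.5,fy=1.5))"
```

```text
t 26.0 grasp pt in dial frame mm [  5.7  -3.2 159.6] q_grip 0.608 w 0.498 F dial [ 0.5 -0.6 -0.6] T dial [-0.03  0.46  0.03] axis err [ 0.013  0.025 -1.   ]
```

View pics/d29.png

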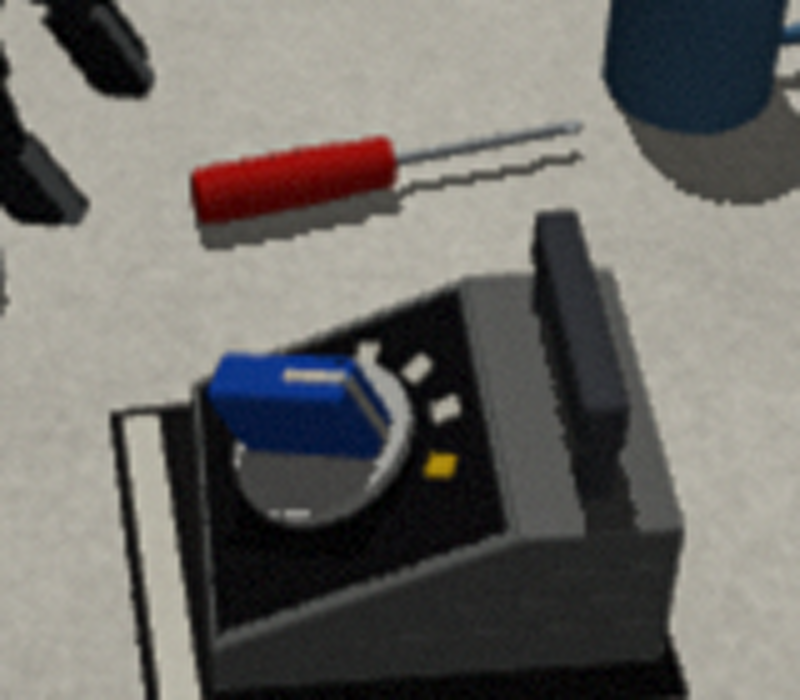

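View pics/w29.png

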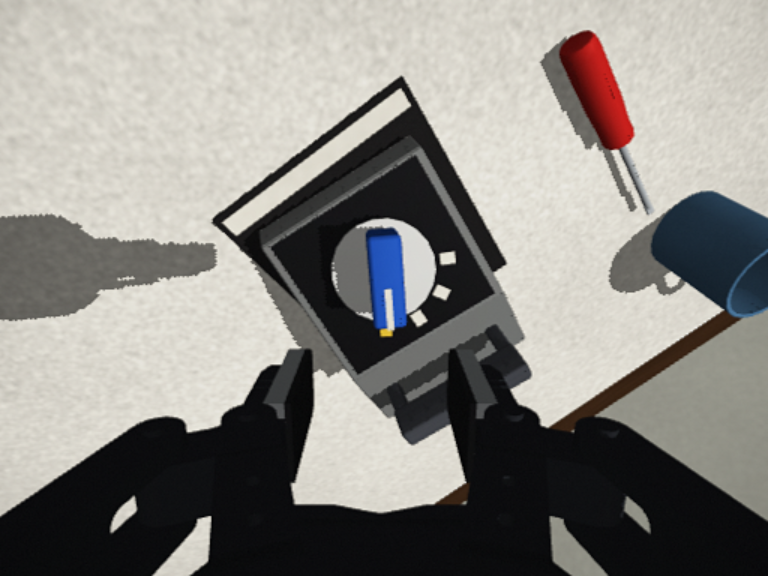

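View pics/s29.png

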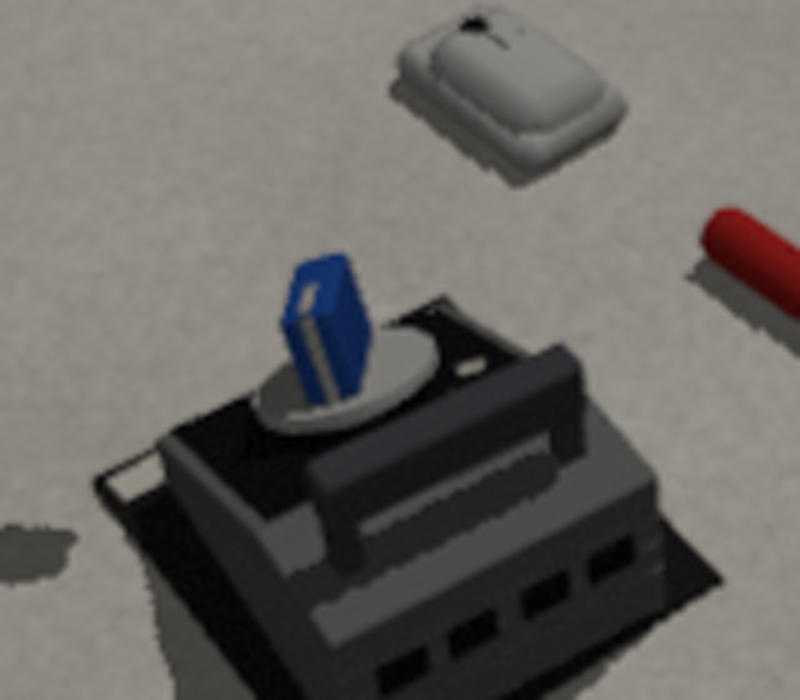

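In the wrist picture the pointer end covers the yellow mark at (387,332). Now the final pose and angle measurements.

```bash
cat > fin.py <<'E'
from dial import *
S=cam("scene");D=cam("side");W=cam("wrist")
b=cr(5,200,200);a=cr(5,90,150);w=cr(1.5,0,0)
P=[(D,b(215,640),(-85,-62,30)),(D,b(507,535),(20,-62,79)),(D,b(683,530),(75,-62,79)),(D,b(462,280),(20,62,79)),(D,b(612,272),(75,62,79)),(D,b(195,385),(-85,62,30)),(D,b(577,212),(55,48,125)),(D,b(628,405),(55,-48,125)),
(S,a(335,650),(75,-62,79)),(S,a(657,477),(75,62,79)),(S,a(262,520),(20,-62,79)),(S,a(160,438),(-85,-62,30)),
(W,w(262,244),(-85,-62,30)),(W,w(417,152),(-85,62,30)),(W,w(496,293),(20,62,79)),(W,w(357,377),(20,-62,79))]
P=[(c,p,np.array(q)*.001) for c,p,q in P]
v,r=fit(P,[.577,-.2,-.12],.004); print("box",v.round(4)); print(r.round(1).tolist())
for X in (D,S,W): print(fit([q for q in P if q[0] is X],v,.004)[0].round(4))
m=np.array([.5665,-.195,-.0835]); print("off centre mm",(np.hypot(*(v[:2]-m[:2]))*1e3).round(1),"twist",(v[2]-m[2]).round(3))
draw(W,"pics/f_w.png",v,XD,.5,(160,100,190,150),4)
draw(D,"pics/f_d.png",v,XD,.5,(200,200,160,140),5)
E
python3 fin.py
```

```text
box [ 0.5825 -0.1982 -0.1582]
[[-1.5, 1.5], [2.6, 0.6], [-0.0, -0.3], [1.0, -1.5], [-0.2, -1.4], [-0.9, -1.7], [-0.2, -1.5], [0.3, 0.4], [-0.6, -2.1], [1.3, -1.5], [-0.9, 1.5], [-0.7, -1.8], [-0.9, 3.0], [4.3, -3.6], [7.4, 2.3], [-1.7, 6.0]]
[ 0.5822 -0.1986 -0.1642]
[ 0.5854 -0.1993 -0.1595]
[ 0.5806 -0.1968 -0.1476]
off centre mm 16.3 twist -0.075
```

View pics/f_w.png

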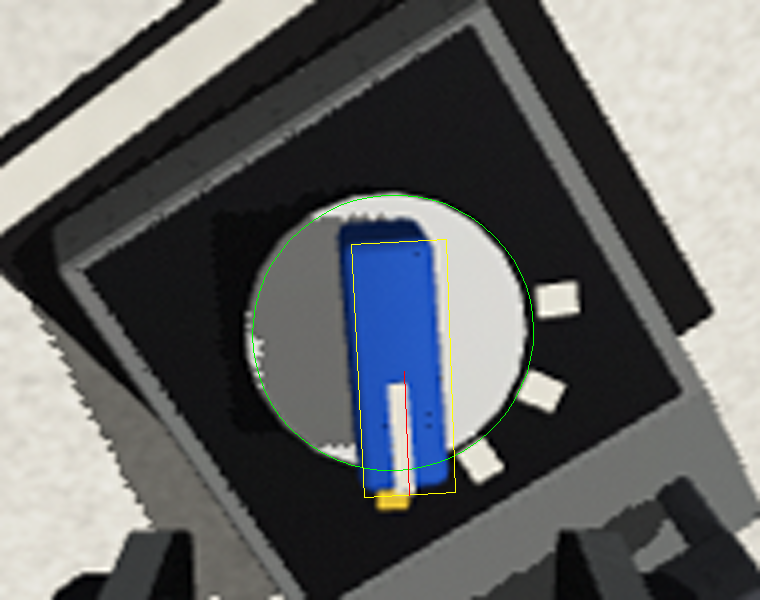

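View pics/f_d.png

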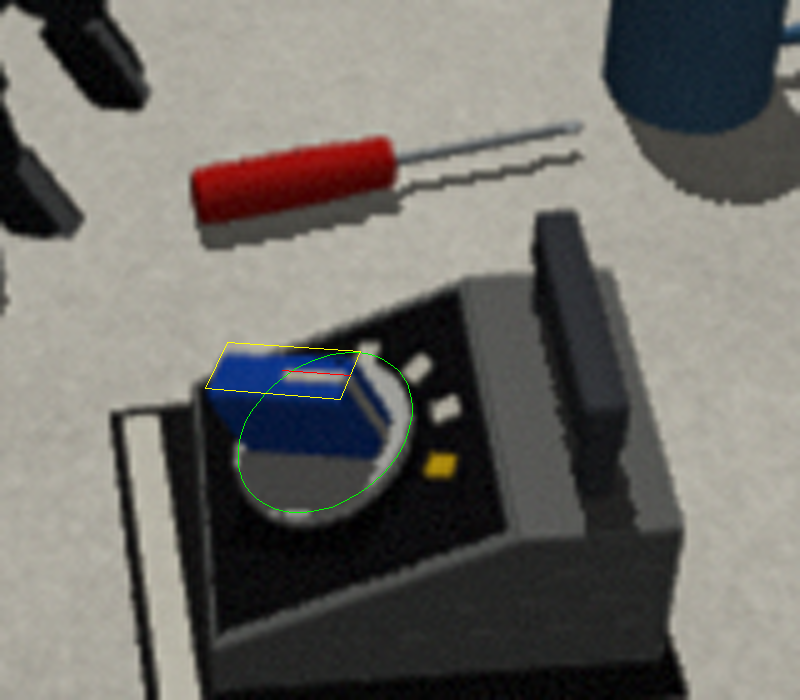

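All final values are inside their limits with margin. The screwdriver and mug sit at the same pixels as before, and the gripper is 16 cm clear. Handing in.

```bash
python3 -c "
from bench import manip
print(manip.job_done()); print(manip.sense()['time_s'])"
```

```text
the job is handed in; nothing more can be done
None
the job is handed in; nothing more can be done
```

The box is on the mat with its dial side at the white stripe and the pointer on the yellow mark. I let go and handed the job in at about 26 s; no verdict was reported.

**Last checks:**

| Check | Measured | Limit |
|---|---|---|
| Box off centre | about 16 mm (16–18 mm depending on the camera) | 25 mm |
| Out of square | about 0.075 rad | 0.15 rad |
| Dial angle | about 0.46–0.48 rad | 0.39–0.61 rad |

- **Release:** the gripper was about 16 cm clear of the dial and the force reading was about zero. I did not measure the dial springing back out; I assumed it from the released push.
- **Bystanders:** the screwdriver and mug looked unmoved in the side view, and the mouse in the scene view. I did not measure their positions again.

**What went wrong on the way:**
- **Box turned with the dial:** with the bar clamped, the box turned with it three times. Each time I put it back, and the dial was still well short of −0.15 rad.
- **What worked:** I pushed the skirt with the fingertips, bar unclamped, and turned in small steps with drift corrections. The push was about 20–43 N, above the suggested 13–20 N.
- **Remaining offset:** the first passes this way still let the box creep and twist, so I put it back twice more. The creep in the last pass is why it ended about 16 mm off centre instead of the 6 mm I had after setting it down.

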